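Rebuild the spacer stack of the granulator rotor and sort its worn parts

TASK

Finish servicing the lab granulator's rotor: thread the flanged spacers that are there onto the upright spindle of the rotor stand one after another, hub up, from the largest flange at the bottom to the smallest, then the orange collar last on top, lowering each one down until it rests on what is below rather than letting it drop down the spindle. Put the worn knives into the red bin and the brass clamp blocks into the blue bin, in any order and at any time, and leave the jar and the beaker where they are.

Things in the scene. Friction and masses are not known exactly. Their poses are not given: they have to be found in the camera images.
- stand: Rotor stand, fixed to the bench: grey square base plate 130 x 130 mm, 20 mm thick, with an upright steel spindle in its centre, 20 mm in diameter. Origin: centre of the underside of the base, z up. It stands at one of three places, swapped with the two bins.
- spindle_seat (a point): Point on the spindle's axis at the top face of the base plate (20 mm above the bench), where the lowest spacer rests. z up.
- spindle_tip (a point): Top end of the spindle, 66 mm above the base plate, 86 mm above the bench. The last 6 mm taper from 20 mm to 10 mm in diameter.
- red_bin: Fixed open red plastic bin, 160 (x) x 150 (y) x 55 mm high, walls and floor 5 mm. Origin: centre of its underside; not turned. For the knives.
- blue_bin: Fixed open blue plastic bin, same size as the red one. Origin: centre of its underside; not turned. For the clamp blocks.
- spacer104: Flanged metal spacer, the largest: round dark steel flange 104 mm in diameter and 4 mm thick below, round bright hub 40 mm in diameter and 10 mm high on top (14 mm high in all), 26 mm bore right through. Origin: on the axis at the underside; z along the axis towards the hub. Lies flat on the bench, hub up. One of the four spacers may be missing.
- spacer90: Flanged metal spacer, the second largest: round dark steel flange 90 mm in diameter and 4 mm thick below, round bright hub 40 mm in diameter and 10 mm high on top (14 mm high in all), 26 mm bore right through. Origin: on the axis at the underside; z along the axis towards the hub. Lies flat on the bench, hub up. One of the four spacers may be missing.
- spacer76: Flanged metal spacer, the third largest: round dark steel flange 76 mm in diameter and 4 mm thick below, round bright hub 40 mm in diameter and 10 mm high on top (14 mm high in all), 26 mm bore right through. Origin: on the axis at the underside; z along the axis towards the hub. Lies flat on the bench, hub up. One of the four spacers may be missing.
- spacer62: Flanged metal spacer, the smallest: round dark steel flange 62 mm in diameter and 4 mm thick below, round bright hub 40 mm in diameter and 10 mm high on top (14 mm high in all), 26 mm bore right through. Origin: on the axis at the underside; z along the axis towards the hub. Lies flat on the bench, hub up. One of the four spacers may be missing.
- collar: Plain orange end collar, a ring 48 mm in diameter, 30 mm high, 26 mm bore, either way up the same. Origin: on the axis at the underside; z along the axis. Lies flat on the bench; always present.
- collar_mid (a point): Middle of the collar: on its axis, 15 mm above its underside.
- knife1: Worn granulator knife: flat dark steel bar 110 (x) x 28 (y) x 14 mm, a bright strip along one edge of its top and two dark bolt holes; about 0.3 kg. Origin: centre of the underside, lies flat on the bench. One of the knives and clamp blocks may be missing.
- knife2: Worn granulator knife: flat dark steel bar 110 (x) x 28 (y) x 14 mm, a bright strip along one edge of its top and two dark bolt holes; about 0.3 kg. Origin: centre of the underside, lies flat on the bench. One of the knives and clamp blocks may be missing.
- clamp1: Worn brass clamp block 76 (x) x 36 (y) x 26 mm, with two dark screw heads (16 mm wide) standing 4 mm out of its top; about 0.5 kg. Origin: centre of the underside, lies flat on the bench. One of the knives and clamp blocks may be missing.
- clamp2: Worn brass clamp block 76 (x) x 36 (y) x 26 mm, with two dark screw heads (16 mm wide) standing 4 mm out of its top; about 0.5 kg. Origin: centre of the underside, lies flat on the bench. One of the knives and clamp blocks may be missing.
- jar: Bystander: closed sample jar with a green label and a white cap, 64 mm wide, 85 mm high, beyond the work. Origin: centre of its underside.
- beaker: Bystander: empty glass beaker, 70 mm wide, 85 mm high, beyond the work. Origin: centre of its underside.

How it is judged (in metres and radians):
On the way, in this order (a step that is already met when the one before it is completed fails the run):
1. the 104 mm spacer (if present) rests on the spindle (horizontal distance between spacer104 and spindle_seat below 0.006 m and z of spacer104 in the frame of spindle_seat between -0.004 and 0.006 m and angle between spacer104's own z axis and vertical below 0.06 rad and linear speed of spacer104 below 0.03 m/s), for 0.2 s.
2. the 90 mm spacer (if present) rests on the spindle (horizontal distance between spacer90 and spindle_seat below 0.006 m and z of spacer90 in the frame of spindle_seat between -0.004 and 0.02 m and angle between spacer90's own z axis and vertical below 0.06 rad and linear speed of spacer90 below 0.03 m/s), for 0.2 s.
3. the 76 mm spacer (if present) rests on the spindle (horizontal distance between spacer76 and spindle_seat below 0.006 m and z of spacer76 in the frame of spindle_seat between -0.004 and 0.034 m and angle between spacer76's own z axis and vertical below 0.06 rad and linear speed of spacer76 below 0.03 m/s), for 0.2 s.
4. the 62 mm spacer (if present) rests on the spindle (horizontal distance between spacer62 and spindle_seat below 0.006 m and z of spacer62 in the frame of spindle_seat between -0.004 and 0.048 m and angle between spacer62's own z axis and vertical below 0.06 rad and linear speed of spacer62 below 0.03 m/s), for 0.2 s.
5. the collar rests on the spindle, last (horizontal distance between collar_mid and spindle_seat below 0.006 m and z of collar_mid in the frame of spindle_seat between 0.011 and 0.077 m and (angle between collar's own z axis and vertical below 0.06 rad or angle between collar's own z axis and vertical above 3.08 rad) and linear speed of collar below 0.03 m/s), for 0.2 s.
At the end, for the whole second after the job is handed in: All spacers present and the collar rest on the spindle, within 6 mm of its axis, level within 0.06 rad, spacers hub up, larger below smaller with no gaps, collar on top; all knives present lie in the red bin, all clamp blocks in the blue bin, origin within the walls and below the rim (all of step 1 and all of step 2 and all of step 3 and all of step 4 and all of step 5 and z of each of spacer90, spacer76, spacer62 in the frame of spacer104 above 0.008 m and z of collar_mid in the frame of spacer104 above 0.023 m and z of each of spacer76, spacer62 in the frame of spacer90 above 0.008 m and z of collar_mid in the frame of spacer90 above 0.023 m and z of spacer62 in the frame of spacer76 above 0.008 m and z of collar_mid in the frame of spacer76 above 0.023 m and z of collar_mid in the frame of spacer62 above 0.023 m and x of knife1 in the frame of red_bin between -0.075 and 0.075 m and y of knife1 in the frame of red_bin between -0.07 and 0.07 m and z of knife1 in the frame of red_bin between -0.002 and 0.055 m and linear speed of each of knife1, clamp1, knife2, clamp2 below 0.03 m/s and x of clamp1 in the frame of blue_bin between -0.075 and 0.075 m and y of clamp1 in the frame of blue_bin between -0.07 and 0.07 m and z of clamp1 in the frame of blue_bin between -0.002 and 0.055 m and x of knife2 in the frame of red_bin between -0.075 and 0.075 m and y of knife2 in the frame of red_bin between -0.07 and 0.07 m and z of knife2 in the frame of red_bin between -0.002 and 0.055 m and x of clamp2 in the frame of blue_bin between -0.075 and 0.075 m and y of clamp2 in the frame of blue_bin between -0.07 and 0.07 m and z of clamp2 in the frame of blue_bin between -0.002 and 0.055 m); the robot touches nothing.
It fails at once if the jar or the beaker is moved more than 30 mm (distance of any of jar, beaker from where it was at the start of the episode above 0.03 m).
It fails at once if a spacer or the collar is let drop down the spindle (faster than 0.8 m/s) ((horizontal distance between spacer104 and spindle_seat below 0.008 m and z of spacer104 in the frame of spindle_seat below 0.07 m and linear speed of spacer104 above 0.8 m/s) or (horizontal distance between spacer90 and spindle_seat below 0.008 m and z of spacer90 in the frame of spindle_seat below 0.07 m and linear speed of spacer90 above 0.8 m/s) or (horizontal distance between spacer76 and spindle_seat below 0.008 m and z of spacer76 in the frame of spindle_seat below 0.07 m and linear speed of spacer76 above 0.8 m/s) or (horizontal distance between spacer62 and spindle_seat below 0.008 m and z of spacer62 in the frame of spindle_seat below 0.07 m and linear speed of spacer62 above 0.8 m/s) or (horizontal distance between collar and spindle_seat below 0.008 m and z of collar in the frame of spindle_seat below 0.07 m and linear speed of collar above 0.8 m/s)).
Of spacer104, spacer90, spacer76, spacer62 only 3 to 4 are there at a start; the rules pass over those that are not, and their reading is None.
Of knife1, knife2, clamp1, clamp2 only 3 to 4 are there at a start; the rules pass over those that are not, and their reading is None.
At some moment in a run one of spacer104, spacer90, spacer76, spacer62, collar, knife1, knife2, clamp1, clamp2 may be knocked a few centimetres aside while the robot is not near it.
It also fails if it takes over 210 s, if anything falls off the work surface, if the arm or the gripper's body presses on something with over 40 N, if the wrist force passes 120 N, or if a joint passes its speed limit or range.

ROBOT

A 7-joint arm with a two-finger parallel gripper is mounted at the origin on the work surface. World frame = base frame: x ahead of the robot, y to its left, z up, the work surface at z = 0. Lengths are in m, angles in degrees, forces in N, time in s.
With the tool pointing down it reaches from about 0.4 to 0.9 m from the base axis. Payload 5.5 kg.
Tool frame: the origin (TCP) lies between the finger pads; the fingertips stand 14 mm ahead of it and the grasp point (between the pads) lies 5 mm behind it; z points along the fingers, y is the line along which they close (so a half turn about z gives the same grasp; the last joint's range is limited). The gripper opens to 85 mm and grips with 20 to 120 N. Pads are 22 mm wide; open, the fingers measure 114 mm over their backs; the gripper's body (76 mm by 85 mm) begins 54 mm behind the grasp point. The pads swing forward as they close: fully open they stand 13 mm farther back than shut.
Start: joints at [79.022, 28.699, -24.465, 88.831, 12.651, 65.22, -12.049], TCP at [0.286, -0.584, 0.245] pointing down, gripper open.
Joint ranges: [-164.97, 164.97], [-17.58, 116.51], [-87.97, 89.64], [11.32, 138.91], [-80.73, 260.73], [10.89, 115.49], [-147.41, 147.41]. Speed limits (degrees/s): [147.25, 147.25, 180, 180, 180, 180, 180].

INTERFACE

Orientations are given as [roll, pitch, yaw] about the fixed x, y, z axes, in that order (R = Rz(yaw) Ry(pitch) Rx(roll)).
In Python, from rig import env, eyes gives the robot as it stands.
- The arm moves only by the tool drive_tool, never from a script. Its argument "moves" is one flat list of numbers, 6 for each row, row after row: the shift along the tool's x, y, z in units of 40 mm (1.0 is 40 mm), then the turn, a rotation vector about the tool's x, y, z in units of 5 degrees (1.0 is 5 degrees). In form: [dx, dy, dz, rx, ry, rz, dx, dy, dz, rx, ry, rz, ...]. A call has 1 to 8 rows; each row shifts and turns the commanded pose from where the row before left it, along the tool's axes as they then stand; what a row does not reach is not made up. A row lasts 1/12 s, in which the tool goes at most 41.7 mm and 7.16 degrees, less where a joint would pass 70% of its speed; a pose out of reach is approached as far as the arm can. A call is refused whole if a number of a shift passes 1 or a number of a turn 1, either way. A call with a gripper value outside its range is refused whole. "hand" is the opening, from -1 (shut) to 1 (fully open), set as the call begins (left out, the last holds). The fingers move at their own pace and stop on an object; the grip force is fixed at half the most. Time passes only in rows, so rows that do not move let the fingers close. It gives the time, the measured TCP pose, the force, the opening and the grip force at its end, in the units of the state.
- env.get_state(): the state, without advancing time (a new reading comes with each control period).
- eyes.camera(name): name is "side" or "top" or "wrist"; returns (picture, depth): 480x640x3 uint8, red, green, blue; 480x640 float32, m along the optical axis (not along the pixel's ray), 0 where there is no reading.
- eyes.camera_params(name): a dict with "mtx" (3x3 intrinsics, pixels), "rvec" (rotation vector, rad) and "tvec" (3), from world to camera coordinates, as OpenCV has them; the wrist camera has in their place "hand_eye" (4x4, takes a point from camera to tool coordinates, whose origin is the TCP and whose axes are the flange's). Camera axes: x right, y down, z forward; pixel columns grow to the right and rows downward; lengths in m; the calibration is good to about 2 mm. The wrist camera is an equidistant fisheye: a pixel r from the principal point sees the ray r / f radians off the axis. A picture is of the moment at which its call begins: read the wrist's pose just before it. camera_params takes no time and is no camera call.
- env.hand_in(): hands the job in; it is judged then, once.
Trained networks look in the newest picture that a camera, given by its name, has taken for a name from the list of things; names that differ only in an ending like _2 or _b are one class to them, and where a whole thing is asked for, a point or a joint stands for the part that bears it (a point fixed in the world has none). Each returns a list of dicts, best first, with "confidence" (0 to 1); they miss things now and then, are a little off and sometimes report something else, mostly with a low value. They report only what shows in the picture. A call takes as long as a camera call.
- eyes.spot_in(camera, query): "extent" ([left, top, right, bottom] in pixels, round what is visible of it).
- eyes.regions_of(camera, query): "pixels" (480x640 bool, what is visible of it) and "extent" ([left, top, right, bottom] in pixels, round what is visible of it).
The state is a dict: "clock": time; "q": joint angles; "qvel": joint speeds; "joint_efforts": joint torques, N m; "eef_pos": TCP position; "orientation": TCP orientation; "contact_force": force on the tool from outside, world axes, zero at the start; "torque": the same for the moment, N m; "width": opening from 0.0 (shut) to 1.0 (fully open); "gripper_force": force on a finger pad.
Only numpy, scipy, OpenCV 4.12 (cv2) and the standard library are available. Lean on these libraries where they do the work, as an engineer would, in place of code of your own. Each camera call takes 0.05 s, during which the arm holds its last target. There are 200 camera calls.

## Working session

There is one attempt and no reset: what is moved stays moved. The work goes in short steps, Python scripts to look and compute and a tool call to move; the robot and the scene stay as the last step left them, time stands still between calls to the robot, and variables do not carry over. Pictures are saved under pics/ and viewed, at most 14 in all, crops included, and the job is handed in when it is done.

Besides the shell and the picture viewer there is one more tool, called after "Call:" by a JSON object that holds its "fn" and its "kwargs", one argument or row to a line. drive_tool: Moves the arm, as the interface text tells. Its arguments: {"type":"object","properties":{"moves":{"type":"array"},"hand":{"type":"number"}},"required":["moves"]}

```bash
ls; mkdir -p pics; cat > h.py <<'E'
import numpy as np, cv2
from rig import env, eyes
from scipy.spatial.transform import Rotation as R
def cam(n):
    p=eyes.camera_params(n); return np.array(p['mtx']),R.from_rotvec(np.ravel(p['rvec'])).as_matrix(),np.ravel(p['tvec'])
def toworld(n,uv,d):
    K,Rm,t=cam(n); uv=np.atleast_2d(uv).astype(float); d=np.ravel(d)
    c=np.c_[(uv[:,0]-K[0,2])/K[0,0]*d,(uv[:,1]-K[1,2])/K[1,1]*d,d]
    return (c-t)@Rm
def save(n,name):
    im,d=eyes.camera(n); cv2.imwrite(f'pics/{name}.png',im[:,:,::-1]); return im,d
E
python3 - <<'E'
from h import *
s=env.get_state(); print({k:np.round(v,3) for k,v in s.items()})
for n in ('top','side'):
    im,d=save(n,n+'0'); np.save(n+'0.npy',d); K,Rm,t=cam(n); print(n,K.tolist(),'campos',(-Rm.T@t).round(3),'fwd',Rm[2].round(3),'right',Rm[0].round(3))
    for q in ['stand','red_bin','blue_bin','spacer104','spacer90','spacer76','spacer62','collar','knife1','clamp1','jar','beaker']:
        for r in eyes.regions_of(n,q)[:4]:
            m=r['pixels']&(d>0); v,u=np.nonzero(m)
            if len(u)<10: continue
            P=toworld(n,np.c_[u,v],d[m]); zt=np.percentile(P[:,2],90)
            print(n,q,round(r['confidence'],2),np.round(r['extent']).tolist(),len(u),'med',np.median(P,0).round(3),'ztop',zt.round(3),'lo',np.percentile(P,2,axis=0).round(3)[:2],'hi',np.percentile(P,98,axis=0).round(3)[:2])
p=eyes.camera_params('wrist'); print(p)
E
```

```text
pics
{'clock': np.float64(0.0), 'q': array([ 79.023,  28.754, -24.452,  88.891,  12.65 ,  65.219, -12.049]), 'qvel': array([-0.025, -0.042,  0.02 ,  0.012, -0.054, -0.016,  0.034]), 'joint_efforts': array([ 0.0000e+00, -5.6952e+01, -5.8160e+00, -2.8094e+01,  1.1000e-02,
        1.2000e-02,  0.0000e+00]), 'eef_pos': array([ 0.285, -0.583,  0.244]), 'orientation': array([-1.79889e+02, -4.00000e-03,  2.60600e+01]), 'contact_force': array([-1.092,  0.225,  1.372]), 'torque': array([ 0.017, -0.02 ,  0.006]), 'gripper_force': np.float64(0.0), 'width': np.float64(1.003)}
top [[558.0705323072207, 0.0, 313.29116535369684], [0.0, 558.0705323072207, 234.45364593418736], [0.0, 0.0, 1.0]] campos [ 0.441 -0.016  1.271] fwd [ 0.091  0.002 -0.996] right [-0.025 -1.    -0.004]
top stand 0.96 [290.0, 181.0, 347.0, 243.0] 3282 med [ 0.603 -0.021  0.02 ] ztop 0.024 lo [ 0.543 -0.083] hi [0.667 0.041]
top stand 0.28 [89.0, 253.0, 164.0, 332.0] 5576 med [0.434 0.41  0.007] ztop 0.052 lo [0.358 0.327] hi [0.511 0.474]
top red_bin 0.75 [88.0, 254.0, 165.0, 332.0] 5633 med [0.433 0.41  0.007] ztop 0.052 lo [
[... 6259 characters left out ...]
[0.565 0.182 0.011] ztop 0.013 lo [0.513 0.163] hi [0.619 0.208]
side beaker 0.31 [236.0, 164.0, 295.0, 204.0] 2042 med [0.434 0.336 0.026] ztop 0.05 lo [0.36  0.325] hi [0.512 0.479]
{'mtx': array([[371.64829954,   0.        , 323.87235709],
       [  0.        , 371.64829954, 233.38245679],
       [  0.        ,   0.        ,   1.        ]]), 'hand_eye': array([[-2.97431617e-04, -9.59043750e-01, -2.83257827e-01,
         7.16080485e-02],
       [ 9.99999955e-01, -2.72855950e-04, -1.26212963e-04,
         1.27861441e-03],
       [ 4.37551697e-05, -2.83257852e-01,  9.59043788e-01,
        -1.28235380e-01],
       [ 0.00000000e+00,  0.00000000e+00,  0.00000000e+00,
         1.00000000e+00]])}
```

```bash
python3 - <<'E'
from h import *
im=cv2.imread('pics/top0.png'); cv2.imwrite('pics/top0c.png',cv2.resize(im[130:350,60:560],None,fx=1.6,fy=1.6,interpolation=3))
# points on the top camera, world map
d=np.load('top0.npy'); v,u=np.mgrid[0:480,0:640]; P=toworld('top',np.c_[u.ravel(),v.ravel()],d.ravel()).reshape(480,640,3)
for c in [(0.43,-0.235),(0.44,-0.01),(0.432,0.11),(0.426,-0.125)]:
    near=np.hypot(P[...,0]-c[0],P[...,1]-c[1])<0.075
    hub=near&(P[...,2]>0.009); fl=near&(P[...,2]>0.0025)
    for nm,m in (('hub',hub),('fl',fl)):
        m=m.astype(np.uint8); n,l,st,ce=cv2.connectedComponentsWithStats(m)
        if n<2: continue
        k=1+np.argmax(st[1:,4]); q=P[l==k]; 
        (cx,cy),r=cv2.minEnclosingCircle(q[:,:2].astype(np.float32)); print(c,nm,len(q),'circ',round(cx,4),round(cy,4),'D',round(2*r,4),'span',np.ptp(q,0).round(3),'med z',np.median(q[:,2]).round(4),'areaD',(2*np.sqrt(len(q)*(1.26/558)**2/np.pi)).round(4))
E
```

```text
(0.43, -0.235) hub 145 circ 0.43 -0.2355 D 0.0427 span [0.036 0.039 0.011] med z 0.0145 areaD 0.0307
(0.43, -0.235) fl 996 circ 0.4299 -0.2374 D 0.1143 span [0.104 0.103 0.018] med z 0.0053 areaD 0.0804
(0.44, -0.01) hub 144 circ 0.4417 -0.0105 D 0.0397 span [0.038 0.036 1.262] med z 0.0139 areaD 0.0306
(0.44, -0.01) fl 1284 circ 0.433 -0.0107 D 0.1292 span [0.113 0.117 1.268] med z 0.0052 areaD 0.0913
(0.432, 0.11) hub 139 circ 0.431 0.1161 D 0.0401 span [0.036 0.039 0.011] med z 0.014 areaD 0.03
(0.432, 0.11) fl 664 circ 0.4285 0.1187 D 0.095 span [0.077 0.086 0.018] med z 0.0057 areaD 0.0657
(0.426, -0.125) hub 282 circ 0.426 -0.125 D 0.0481 span [0.047 0.047 0.028] med z 0.0299 areaD 0.0428
(0.426, -0.125) fl 337 circ 0.4255 -0.1241 D 0.0615 span [0.054 0.057 0.035] med z 0.0288 areaD 0.0468
```

View pics/top0c.png

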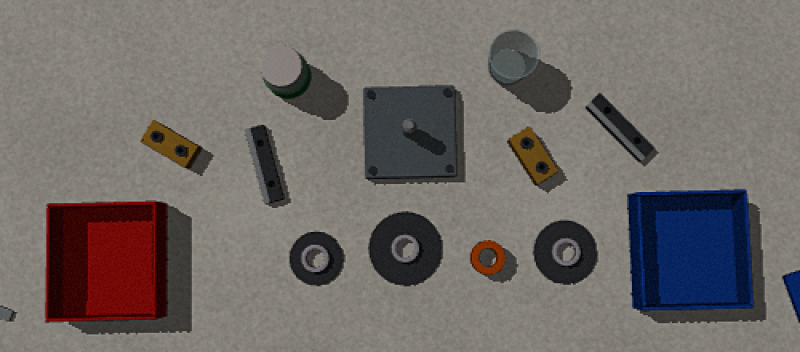

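View pics/side0.png

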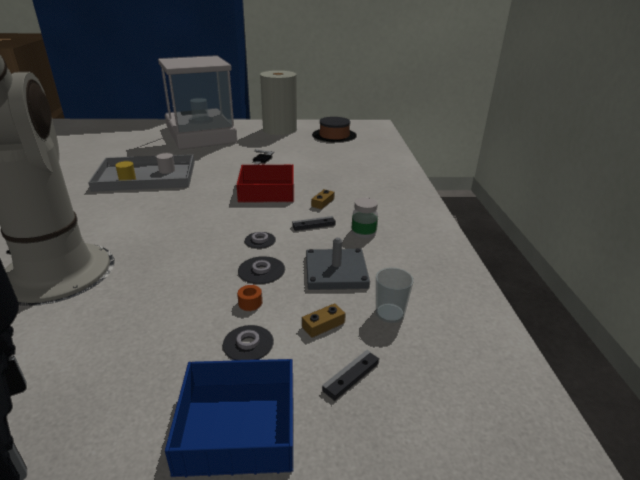

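```bash
cat >> h.py <<'E'
def cloud(n,d):
    v,u=np.mgrid[0:480,0:640]; return toworld(n,np.c_[u.ravel(),v.ravel()],d.ravel()).reshape(480,640,3)
def blob(P,d,c,r,zlo,zhi):
    m=(d>0)&(np.hypot(P[...,0]-c[0],P[...,1]-c[1])<r)&(P[...,2]>zlo)&(P[...,2]<zhi)
    n,l,st,ce=cv2.connectedComponentsWithStats(m.astype(np.uint8),connectivity=8)
    if n<2: return None
    q=P[l==1+np.argmax(st[1:,4])]; return q
def ring(q):
    (x,y),r=cv2.minEnclosingCircle(q[:,:2].astype(np.float32)); return np.round([x,y,2*r,np.median(q[:,2])],4)
def rect(q):
    (x,y),(w,h),a=cv2.minAreaRect(q[:,:2].astype(np.float32)*1000)
    if w<h: w,h,a=h,w,a+90
    return np.round([x/1000,y/1000,w,h,(a+90)%180-90,np.median(q[:,2])*1000],4)  # long-axis yaw
def go(x,y,z,yaw=None):
    s=env.get_state(); p=np.array(s['eef_pos']); o=np.array(s['orientation'])
    Rm=R.from_euler('xyz',o,degrees=True)
    d=Rm.inv().apply(np.array([x,y,z])-p)/0.04
    y1=o[2] if yaw is None else yaw
    rv=np.degrees((Rm.inv()*R.from_euler('xyz',[180,0,y1],degrees=True)).as_rotvec())/5
    print('at',p.round(4),o.round(2),'F',np.round(s['contact_force'],1),'w',np.round(s['width'],3),'t',np.round(s['clock'],2),'| shift units',d.round(3),'turn units',rv.round(2))
E
python3 - <<'E'
from h import *
for n in ('top','side'):
    d=np.load(n+'0.npy'); P=cloud(n,d); print(n)
    for nm,c in dict(s104=(0.4415,-0.0105),s90=(.43,-.235),s76=(.431,.116)).items(): print(nm,ring(blob(P,d,c,.03,.010,.02)))
    print('collar',ring(blob(P,d,(.426,-.125),.035,.024,.036)))
    q=blob(P,d,(.604,-.021),.05,.045,.1); print('spindle',len(q),np.median(q,0).round(4),q.min(0).round(3),q.max(0).round(3)); t=q[q[:,2]>q[:,2].max()-.008]; print('tip',len(t),t.mean(0).round(4))
    print('base',rect(blob(P,d,(.604,-.021),.1,.015,.025)))
    for nm,c,a,b in [('k1',(.603,-.32),.008,.02),('k2',(.563,.186),.008,.02),('c1',(.594,.314),.02,.034),('c2',(.566,-.191),.02,.034)]: print(nm,rect(blob(P,d,c,.07,a,b)))
    for nm,c in [('red',(.433,.403)),('blue',(.43,-.402))]: print(nm,rect(blob(P,d,c,.13,.045,.06)))
go(0.4415,-0.0105,0.12,0)
E
```

```text
top
s104 [ 0.4416 -0.0103  0.0396  0.0142]
s90 [ 0.43   -0.2355  0.0427  0.0145]
s76 [0.4305 0.1163 0.0398 0.014 ]
collar [ 0.426  -0.1254  0.0473  0.0301]
spindle 87 [ 0.6032 -0.0212  0.0816] [ 0.595 -0.03   0.047] [ 0.615 -0.012  0.091]
tip 38 [ 0.6047 -0.0215  0.0851]
base [ 6.055000e-01 -2.110000e-02  1.304762e+02  1.299794e+02 -3.220000e-02
  2.016820e+01]
k1 [  0.605   -0.3197 110.28    30.4764  42.8283  14.4039]
k2 [  0.565    0.1864 109.7305  29.2927  13.9039  14.2364]
c1 [ 0.5958  0.3173 77.4274 36.1909 58.2964 26.6404]
c2 [ 0.567  -0.1936 75.7091 37.0209 30.558  26.6754]
red [4.342000e-01 4.020000e-01 1.600467e+02 1.545605e+02 8.900000e-02
 5.399400e+01]
blue [ 4.302000e-01 -4.026000e-01  1.604763e+02  1.530264e+02  3.640000e-02
  5.436240e+01]
side
s104 [ 0.4418 -0.0104  0.0415  0.012 ]
s90 [ 0.4323 -0.2345  0.041   0.0121]
s76 [0.4336 0.1158 0.0418 0.012 ]
collar [ 0.4268 -0.1239  0.0502  0.0281]
spindle 160 [ 0.6062 -0.0267  0.0678] [ 0.598 -0.032  0.045] [ 0.617 -0.015  0.086]
tip 42 [ 0.6064 -0.0232  0.0814]
base [ 6.072000e-01 -1.970000e-02  1.343538e+02  1.298640e+02 -8.996470e+01
  1.822580e+01]
k1 [  0.6067  -0.3188 111.2508  29.2394  42.5989  12.6601]
k2 [  0.5673   0.1878 110.84    33.7324  16.1997  12.1633]
c1 [ 0.5968  0.3169 77.8958 37.9649 58.2488 24.1221]
c2 [ 0.5684 -0.1925 76.4458 38.1654 30.8556 24.4692]
red [ 4.354000e-01  4.024000e-01  1.583039e+02  1.571296e+02 -1.461000e-01
  5.061840e+01]
blue [ 4.312000e-01 -4.019000e-01  1.592297e+02  1.539017e+02 -6.510000e-02
  5.258490e+01]
at [ 0.2856 -0.5839  0.2453] [180.    -0.    26.06] F [-0.3  0.   0.6] w 0.999 t 1.3 | shift units [  9.799 -11.165   3.133] turn units [ 0.   -0.    5.21]
```

Call:
{"fn": "drive_tool", "kwargs": {
  "moves": [0,0,0,0,0,0.87,0,0,0,0,0,0.87,0,0,0,0,0,0.87,0,0,0,0,0,0.87,0,0,0,0,0,0.87,0,0,0,0,0,0.86,0.26,-0.95,0,0,0,0,0.26,-0.95,0,0,0,0],
  "hand": 0.5
}}

```text
clock: 1.97
eef_pos: [0.305, -0.5089, 0.2446]
orientation: [180.0, 0.0, -0.3]
contact_force: [1.1, 0.7, 0.9]
width: 0.753
gripper_force: 0.0
```

Call:
{"fn": "drive_tool", "kwargs": {
  "moves": [0.26,-0.95,0,0,0,0,0.26,-0.95,0,0,0,0,0.26,-0.95,0,0,0,0,0.26,-0.95,0,0,0,0,0.26,-0.95,0,0,0,0,0.26,-0.95,0,0,0,0,0.26,-0.95,0,0,0,0,0.26,-0.95,0,0,0,0]
}}

```text
clock: 2.63
eef_pos: [0.3897, -0.2021, 0.2457]
orientation: [179.9, -0.0, 0.0]
contact_force: [0.6, 0.1, -0.6]
width: 0.748
gripper_force: 0.0
```

Call:
{"fn": "drive_tool", "kwargs": {
  "moves": [0.26,-0.95,0,0,0,0,0.26,-0.95,0,0,0,0,0.26,-0.95,0,0,0,0,0.26,-0.95,0,0,0,0,0.26,-0.95,0,0,0,0,0,-0.1,0.8,0,0,0,0,0,0.8,0,0,0,0,0,0.8,0,0,0]
}}

```text
clock: 3.3
eef_pos: [0.4425, -0.0087, 0.1491]
orientation: [180.0, -0.2, 0.2]
contact_force: [-0.3, -1.6, -0.5]
width: 0.753
gripper_force: 0.0
```

```bash
cat >> h.py <<'E'
def wrist(name=None):
    s=env.get_state(); im,d=eyes.camera('wrist'); p=eyes.camera_params('wrist'); K=np.array(p['mtx']); H=np.array(p['hand_eye'])
    v,u=np.mgrid[0:480,0:640]; x=(u-K[0,2]); y=(v-K[1,2]); r=np.hypot(x,y)+1e-9; th=np.minimum(r/K[0,0],1.5)
    k=np.tan(th)/r; C=np.stack([x*k*d,y*k*d,d],-1)
    T=C@H[:3,:3].T+H[:3,3]
    W=T@R.from_euler('xyz',s['orientation'],degrees=True).as_matrix().T+np.array(s['eef_pos'])
    if name: cv2.imwrite(f'pics/{name}.png',im[:,:,::-1])
    return im,d,W
E
python3 - <<'E'
from h import *
im,d,W=wrist('w1')
q=blob(W,d,(.4417,-.0104),.03,.009,.02); print(ring(q))
q=blob(W,d,(.4417,-.0104),.07,.0025,.008); print(ring(q))
q=blob(W,d,(.606,-.0205),.03,.06,.1); print(None if q is None else (ring(q),q.max(0)))
print(W[240,100:600:100].round(3).tolist())
go(.4417,-.0104,.019,0)
E
```

```text
[ 0.443  -0.0097  0.0405  0.0133]
[ 0.443  -0.0095  0.1044  0.0037]
None
[[0.427, 0.19, -0.0], [0.429, 0.089, 0.004], [0.429, 0.008, 0.004], [0.428, -0.07, 0.001], [0.437, -0.143, 0.029]]
at [ 0.4379 -0.0094  0.1434] [-1.799e+02  4.000e-01  6.000e-02] F [-1.2 -0.4 -3. ] w 0.752 t 3.35 | shift units [0.117 0.031 3.108] turn units [-0.02  0.08  0.01]
```

View pics/w1.png

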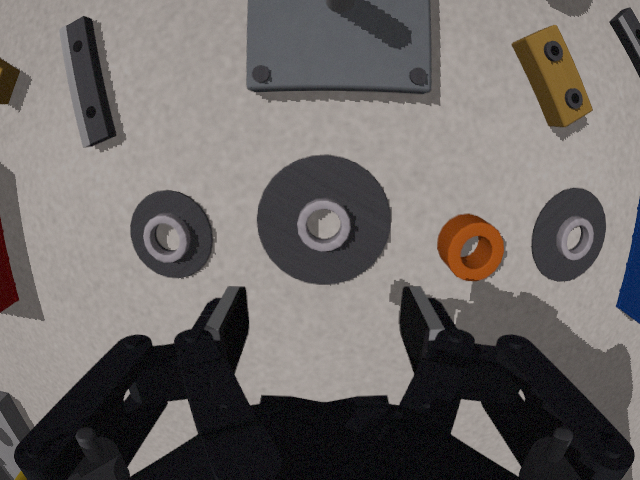

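Call:
{"fn": "drive_tool", "kwargs": {
  "moves": [0,0,0.8,0,0,0,0,0,0.8,0,0,0,0,0,0.8,0,0,0,0,0,0,0,0,0,0,0,0,0,0,0,0,0,0,0,0,0]
}}

```text
clock: 3.85
eef_pos: [0.4427, -0.0098, 0.055]
orientation: [180.0, -0.1, 0.0]
contact_force: [0.2, 0.4, 0.2]
width: 0.752
gripper_force: 0.0
```

```bash
python3 - <<'E'
from h import *
go(.4422,-.0102,.0195,0)
im,d,W=wrist()
q=blob(W,d,(.4417,-.0104),.03,.009,.02); print(ring(q))
q=blob(W,d,(.4417,-.0104),.07,.0025,.008); print(ring(q))
go(.4422,-.0102,.0195,0)
E
```

```text
at [ 0.4427 -0.0098  0.055 ] [ 1.7999e+02 -1.1000e-01  1.0000e-02] F [0.2 0.4 0.2] w 0.752 t 3.85 | shift units [-0.014  0.01   0.887] turn units [ 0.   -0.02  0.  ]
[ 0.4429 -0.0099  0.0403  0.0134]
[ 0.4428 -0.01    0.1044  0.0037]
at [ 0.4432 -0.0099  0.0554] [179.97  -0.19   0.  ] F [ 0.1 -0.3 -0.1] w 0.747 t 3.9 | shift units [-0.029  0.007  0.898] turn units [ 0.01 -0.04  0.  ]
```

Call:
{"fn": "drive_tool", "kwargs": {
  "moves": [0,0,0.5,0,0,0,0,0,0.4,0,0,0,0,0,0,0,0,0,0,0,0,0,0,0]
}}

```text
clock: 4.23
eef_pos: [0.4423, -0.01, 0.0187]
orientation: [180.0, -0.1, 0.0]
contact_force: [-0.5, 0.0, -0.4]
width: 0.747
gripper_force: 0.0
```

Call:
{"fn": "drive_tool", "kwargs": {
  "moves": [0,0,0,0,0,0,0,0,0,0,0,0,0,0,0,0,0,0,0,0,0,0,0,0,0,0,0,0,0,0,0,0,0,0,0,0],
  "hand": -1
}}

```text
clock: 4.73
eef_pos: [0.4428, -0.0098, 0.0194]
orientation: [179.9, -0.2, -0.0]
contact_force: [-3.6, -0.0, 16.2]
width: 0.432
gripper_force: 58.2
```

Call:
{"fn": "drive_tool", "kwargs": {
  "moves": [0,0,-0.5,0,0,0,0,0,-1,0,0,0,0,0,-1,0,0,0,0,0,-0.5,0,0,0,0,0,0,0,0,0,0,0,0,0,0,0]
}}

```text
clock: 5.23
eef_pos: [0.4426, -0.0105, 0.1389]
orientation: [179.9, -0.2, -0.0]
contact_force: [0.6, -0.6, -1.9]
width: 0.43
gripper_force: 60.9
```

```bash
python3 - <<'E'
from h import *
im,d,W=wrist('w2')
s=env.get_state();p=np.array(s['eef_pos'])
q=blob(W,d,p[:2],.08,p[2]-.03,p[2]+.01); print(ring(q), p)
q=blob(W,d,(.606,-.0205),.03,.06,.1); print(None if q is None else (ring(q),q.max(0)))
q=blob(W,d,(.606,-.0205),.1,.015,.025); print(None if q is None else rect(q))
go(.606,-.0205,.15,0)
E
```

```text
[ 0.4425 -0.0118  0.1046  0.1231] [ 0.44133359 -0.0104874   0.13762957]
None
[ 5.745000e-01 -2.070000e-02  1.305834e+02  6.654850e+01 -8.964700e+01
  1.962340e+01]
at [ 0.4413 -0.0105  0.1376] [ 1.7994e+02 -5.0000e-02 -3.0000e-02] F [-0.4 -0.6 -1.2] w 0.424 t 5.28 | shift units [ 4.117  0.248 -0.305] turn units [ 0.01 -0.01 -0.01]
```

View pics/w2.png

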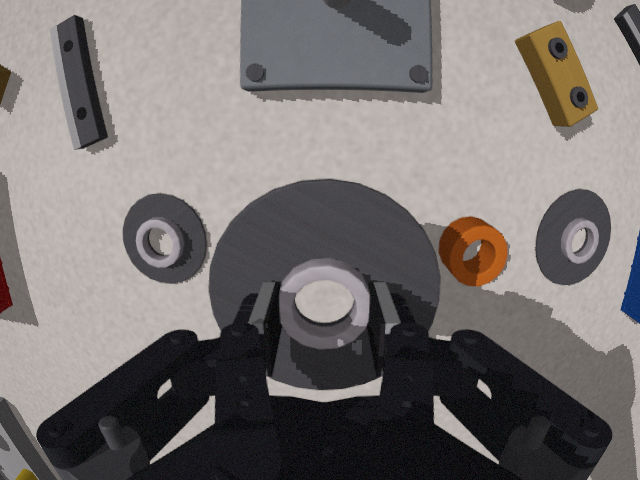

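Call:
{"fn": "drive_tool", "kwargs": {
  "moves": [0.9,0.05,0,0,0,0,0.9,0.05,0,0,0,0,0.9,0.05,0,0,0,0,0.9,0.05,0,0,0,0,0.5,0.05,0,0,0,0,0,0,0,0,0,0,0,0,0,0,0,0,0,0,0,0,0,0]
}}

```text
clock: 5.95
eef_pos: [0.6033, -0.0194, 0.1352]
orientation: [-180.0, 0.3, 0.1]
contact_force: [0.5, 0.7, -0.9]
width: 0.43
gripper_force: 60.9
```

```bash
python3 - <<'E'
from h import *
go(.606,-.0205,.1,0)
im,d,W=wrist('w3')
s=env.get_state();p=np.array(s['eef_pos'])
q=blob(W,d,p[:2],.08,p[2]-.017,p[2]-.011); print('flange',ring(q), p)
q=blob(W,d,(.606,-.0205),.03,.06,.1); print(None if q is None else (len(q),ring(q),q.mean(0),q.max(0)))
q=blob(W,d,(.606,-.0205),.1,.015,.025); print(None if q is None else rect(q))
im,d=save('side','s1'); P=cloud('side',d); q=blob(P,d,(.606,-.02),.04,.04,.087); print('side spindle',len(q),q.mean(0),q.min(0),q.max(0))
go(.606,-.0205,.1,0)
E
```

```text
at [ 0.6033 -0.0194  0.1352] [-1.7998e+02  2.6000e-01  6.0000e-02] F [ 0.5  0.7 -0.9] w 0.43 t 5.95 | shift units [0.072 0.028 0.878] turn units [-0.    0.05  0.01]
flange [ 0.6034 -0.0208  0.1034  0.1192] [ 0.60330024 -0.01947275  0.1356744 ]
None
[ 6.425000e-01 -2.060000e-02  1.305479e+02  5.894570e+01 -8.996900e+01
  1.961490e+01]
side spindle 170 [ 0.60650347 -0.02616518  0.06379288] [ 0.59771391 -0.03126921  0.04013755] [ 0.61655987 -0.01652005  0.08507385]
at [ 0.6036 -0.0196  0.1362] [1.7999e+02 1.6000e-01 6.0000e-02] F [-0.5  0.4 -0.6] w 0.426 t 6.05 | shift units [0.063 0.022 0.906] turn units [0.   0.03 0.01]
```

View pics/w3.png

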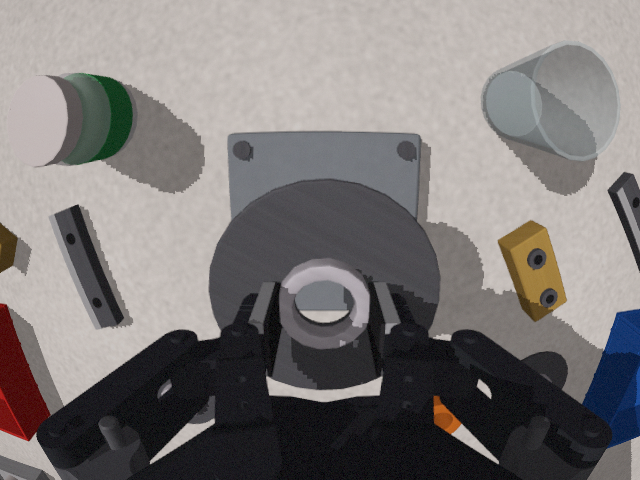

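Call:
{"fn": "drive_tool", "kwargs": {
  "moves": [0.07,0.01,0.2,0,0,0,0,0,0.3,0,0,0,0,0,0,0,0,0,0,0,0,0,0,0]
}}

```text
clock: 6.38
eef_pos: [0.6069, -0.0205, 0.1159]
orientation: [180.0, 0.2, 0.0]
contact_force: [0.1, -0.1, -1.7]
width: 0.429
gripper_force: 60.9
```

Call:
{"fn": "drive_tool", "kwargs": {
  "moves": [0,0,0.25,0,0,0,0,0,0.25,0,0,0,0,0,0.2,0,0,0,0,0,0,0,0,0,0,0,0,0,0,0]
}}

```text
clock: 6.8
eef_pos: [0.6075, -0.0202, 0.0883]
orientation: [-180.0, 0.1, 0.0]
contact_force: [-0.4, 0.1, -1.2]
width: 0.427
gripper_force: 60.9
```

Call:
{"fn": "drive_tool", "kwargs": {
  "moves": [-0.01,0,0.25,0,0,0,0,0,0.3,0,0,0,0,0,0.3,0,0,0,0,0,0.2,0,0,0,0,0,0.05,0,0,0,0,0,0,0,0,0,0,0,0,0,0,0]
}}

```text
clock: 7.38
eef_pos: [0.6079, -0.0201, 0.0452]
orientation: [-180.0, 0.0, 0.0]
contact_force: [0.5, -0.3, -0.4]
width: 0.431
gripper_force: 60.9
```

Call:
{"fn": "drive_tool", "kwargs": {
  "moves": [0,0,0.04,0,0,0,0,0,0.04,0,0,0,0,0,0,0,0,0,0,0,0,0,0,0]
}}

```text
clock: 7.72
eef_pos: [0.608, -0.0203, 0.0423]
orientation: [180.0, -0.0, 0.0]
contact_force: [0.6, -0.6, -0.9]
width: 0.428
gripper_force: 60.9
```

Call:
{"fn": "drive_tool", "kwargs": {
  "moves": [-0.03,0,0.04,0,0,0,0,0,0.03,0,0,0,0,0,0,0,0,0]
}}

```text
clock: 7.97
eef_pos: [0.6066, -0.0203, 0.0396]
orientation: [180.0, 0.0, 0.0]
contact_force: [-0.8, 0.1, 2.4]
width: 0.428
gripper_force: 61.3
```

Call:
{"fn": "drive_tool", "kwargs": {
  "moves": [0,0,0.03,0,0,0,0,0,0,0,0,0,0,0,0,0,0,0]
}}

```text
clock: 8.22
eef_pos: [0.6066, -0.0203, 0.0395]
orientation: [179.9, 0.0, 0.0]
contact_force: [-5.0, -0.4, 12.1]
width: 0.431
gripper_force: 62.3
```

Call:
{"fn": "drive_tool", "kwargs": {
  "moves": [0,0,0,0,0,0,0,0,0,0,0,0,0,0,0,0,0,0,0,0,-0.5,0,0,0,0,0,-0.8,0,0,0,0,0,-0.9,0,0,0,0,0,0,0,0,0],
  "hand": 0.5
}}

```text
clock: 8.8
eef_pos: [0.6112, -0.0194, 0.1326]
orientation: [-180.0, -0.6, 0.0]
contact_force: [1.6, -0.2, 0.1]
width: 0.749
gripper_force: 0.0
```

Call:
{"fn": "drive_tool", "kwargs": {
  "moves": [-0.62,0.76,0,0,0,0,-0.62,0.76,0,0,0,0,-0.62,0.76,0,0,0,0,-0.62,0.76,0,0,0,0,-0.62,0.76,0,0,0,0,-0.62,0.76,0,0,0,0,-0.62,0.76,0,0,0,0,0,0,0.3,0,0,0]
}}

```text
clock: 9.47
eef_pos: [0.4278, -0.2421, 0.1146]
orientation: [179.7, 0.1, -0.7]
contact_force: [-0.4, -0.7, -0.4]
width: 0.748
gripper_force: 0.0
```

Call:
{"fn": "drive_tool", "kwargs": {
  "moves": [0,0,0.7,0,0,0,0,0,0,0,0,0,0,0,0,0,0,0,0,0,0,0,0,0]
}}

```text
clock: 9.8
eef_pos: [0.434, -0.2322, 0.0866]
orientation: [-180.0, -0.0, 0.1]
contact_force: [1.1, -0.1, 0.6]
width: 0.751
gripper_force: 0.0
```

```bash
cat >> h.py <<'E'
def hubs(W,d,c,zlo=.009,zhi=.02):
    q=blob(W,d,c,.045,zlo,zhi); return None if q is None else ring(q)
E
python3 - <<'E'
from h import *
im,d,W=wrist('w4')
h=hubs(W,d,(.431,-.235)); print('hub',h)
q=blob(W,d,(.431,-.235),.07,.0025,.008); print(ring(q))
im,d=save('top','t1'); P=cloud('top',d)
q=blob(P,d,(.606,-.02),.06,.03,.037); print('top hub on spindle',None if q is None else ring(q))
q=blob(P,d,(.606,-.02),.06,.021,.027); print('flange',None if q is None else ring(q))
go(h[0],h[1],.0195,0)
E
```

```text
hub [ 0.4323 -0.2356  0.0404  0.0134]
[ 0.4326 -0.2358  0.0902  0.0037]
top hub on spindle [ 0.6057 -0.0214  0.045   0.0336]
flange [ 0.6061 -0.0198  0.1197  0.0239]
at [ 0.4345 -0.2325  0.0872] [ 1.7997e+02 -1.0000e-01  1.1000e-01] F [-1.4 -0.6  0.7] w 0.752 t 9.9 | shift units [-0.058  0.075  1.691] turn units [ 0.01 -0.02  0.02]
```

Call:
{"fn": "drive_tool", "kwargs": {
  "moves": [-0.05,0.07,0.6,0,0,0,0,0,0.6,0,0,0,0,0,0.35,0,0,0,0,0,0.12,0,0,0,0,0,0,0,0,0,0,0,0,0,0,0]
}}

```text
clock: 10.4
eef_pos: [0.4321, -0.2357, 0.0202]
orientation: [180.0, -0.1, 0.1]
contact_force: [-0.4, -0.0, 0.4]
width: 0.745
gripper_force: 0.0
```

Call:
{"fn": "drive_tool", "kwargs": {
  "moves": [0,0,0,0,0,0,0,0,0,0,0,0,0,0,0,0,0,0,0,0,0,0,0,0,0,0,0,0,0,0],
  "hand": -1
}}

```text
clock: 10.82
eef_pos: [0.4321, -0.2361, 0.021]
orientation: [179.9, -0.1, 0.0]
contact_force: [-1.9, 1.3, 10.4]
width: 0.429
gripper_force: 58.8
```

Call:
{"fn": "drive_tool", "kwargs": {
  "moves": [0,0,-0.4,0,0,0,0,0,-0.8,0,0,0,0,0,-1,0,0,0,0,0,-0.8,0,0,0,0,0,0,0,0,0,0,0,0,0,0,0]
}}

```text
clock: 11.32
eef_pos: [0.4325, -0.2371, 0.1419]
orientation: [179.8, -0.2, -0.0]
contact_force: [0.6, 0.6, -2.0]
width: 0.426
gripper_force: 60.9
```

```bash
python3 - <<'E'
from h import *
go(.6066,-.0203,.135,0)
im,d,W=wrist('w5')
s=env.get_state();p=np.array(s['eef_pos'])
q=blob(W,d,p[:2],.08,p[2]-.019,p[2]-.010); print('flange',ring(q)-np.r_[p[:2],0,p[2]])
E
```

```text
at [ 0.4325 -0.2371  0.1419] [ 1.7978e+02 -2.4000e-01 -3.0000e-02] F [ 0.6  0.6 -2. ] w 0.426 t 11.32 | shift units [ 4.348 -5.423  0.17 ] turn units [ 0.04 -0.05 -0.01]
flange [ 0.00192711 -0.00179183  0.0899     -0.01583867]
```

Call:
{"fn": "drive_tool", "kwargs": {
  "moves": [0.54,-0.68,0,0,0,0,0.54,-0.68,0,0,0,0,0.54,-0.68,0,0,0,0,0.54,-0.68,0,0,0,0,0.54,-0.68,0,0,0,0,0.54,-0.68,0,0,0,0,0.54,-0.68,0,0,0,0,0.55,-0.66,0,0,0,0]
}}

```text
clock: 12.03
eef_pos: [0.6035, -0.0175, 0.1372]
orientation: [-180.0, 0.2, 0.0]
contact_force: [0.6, -0.7, -0.9]
width: 0.425
gripper_force: 60.9
```

Call:
{"fn": "drive_tool", "kwargs": {
  "moves": [0,0,0,0,0,0,0,0,0,0,0,0,0,0,0,0,0,0,0,0,0,0,0,0,0,0,0,0,0,0]
}}

```text
clock: 12.45
eef_pos: [0.6032, -0.021, 0.1385]
orientation: [179.9, 0.1, -0.1]
contact_force: [-0.0, -0.9, -1.2]
width: 0.425
gripper_force: 60.9
```

```bash
cat >> h.py <<'E'
def held(p2=.019):
    s=env.get_state(); im,d,W=wrist(); p=np.array(s['eef_pos'])
    q=blob(W,d,p[:2],.08,p[2]-p2,p[2]-.010); r=ring(q); print('held rel TCP',np.round(r-np.r_[p[:2],0,p[2]],4))
    e=rect(blob(W,d,(.606,-.0205),.1,.015,.025)); print('base blob',e)
E
python3 - <<'E'
from h import *
held(); go(.6066,-.0203,.135,0)
E
```

```text
held rel TCP [ 0.0003 -0.0014  0.0896 -0.0176]
base blob [ 6.315000e-01 -2.060000e-02  1.306067e+02  8.260090e+01 -8.944420e+01
  2.024150e+01]
at [ 0.6035 -0.0208  0.1389] [ 1.7995e+02  6.0000e-02 -1.2000e-01] F [ 0.1  0.1 -1.4] w 0.424 t 12.5 | shift units [ 0.078 -0.014  0.096] turn units [ 0.01  0.01 -0.02]
```

Call:
{"fn": "drive_tool", "kwargs": {
  "moves": [0.075,-0.01,0.2,0,0,0,0,0,0.3,0,0,0,0,0,0.1,0,0,0,0,0,0,0,0,0,0,0,0,0,0,0]
}}

```text
clock: 12.92
eef_pos: [0.6066, -0.0187, 0.1144]
orientation: [-180.0, 0.1, 0.0]
contact_force: [-0.2, 0.2, -1.3]
width: 0.43
gripper_force: 60.9
```

Call:
{"fn": "drive_tool", "kwargs": {
  "moves": [0,0,0.3,0,0,0,0,0,0.35,0,0,0,0,0,0.35,0,0,0,0,0,0.2,0,0,0,0,0,0,0,0,0,0,0,0,0,0,0]
}}

```text
clock: 13.42
eef_pos: [0.6065, -0.0185, 0.0661]
orientation: [-180.0, 0.1, 0.0]
contact_force: [-0.4, -0.1, -1.1]
width: 0.43
gripper_force: 60.9
```

Call:
{"fn": "drive_tool", "kwargs": {
  "moves": [0,0.04,0.1,0,0,0,0,0,0.08,0,0,0,0,0,0.05,0,0,0,0,0,0,0,0,0,0,0,0,0,0,0]
}}

```text
clock: 13.83
eef_pos: [0.6073, -0.0203, 0.0582]
orientation: [180.0, -0.0, 0.0]
contact_force: [0.4, 0.1, -1.8]
width: 0.427
gripper_force: 60.9
```

Call:
{"fn": "drive_tool", "kwargs": {
  "moves": [0,0,0.03,0,0,0,0,0,0.03,0,0,0,0,0,0,0,0,0,0,0,0,0,0,0]
}}

```text
clock: 14.17
eef_pos: [0.6073, -0.0202, 0.0557]
orientation: [-180.0, -0.0, 0.0]
contact_force: [0.1, 0.1, -1.1]
width: 0.421
gripper_force: 60.9
```

Call:
{"fn": "drive_tool", "kwargs": {
  "moves": [-0.01,0,0.03,0,0,0,0,0,0.02,0,0,0,0,0,0,0,0,0]
}}

```text
clock: 14.42
eef_pos: [0.6073, -0.0202, 0.0551]
orientation: [180.0, -0.0, 0.0]
contact_force: [-4.5, -1.4, 8.0]
width: 0.424
gripper_force: 62.0
```

Call:
{"fn": "drive_tool", "kwargs": {
  "moves": [0,0,0.02,0,0,0,0,0,0,0,0,0,0,0,0,0,0,0]
}}

```text
clock: 14.67
eef_pos: [0.6073, -0.0202, 0.055]
orientation: [179.9, -0.1, 0.0]
contact_force: [-5.5, -0.5, 14.5]
width: 0.423
gripper_force: 62.6
```

Call:
{"fn": "drive_tool", "kwargs": {
  "moves": [0,0,0,0,0,0,0,0,0,0,0,0,0,0,0,0,0,0,0,0,-0.5,0,0,0,0,0,-0.7,0,0,0,0,0,-0.7,0,0,0,0,0,0,0,0,0],
  "hand": 0.5
}}

```text
clock: 15.25
eef_pos: [0.6105, -0.0196, 0.1341]
orientation: [-180.0, -0.5, 0.0]
contact_force: [0.7, -0.0, 0.3]
width: 0.752
gripper_force: 0.0
```

Call:
{"fn": "drive_tool", "kwargs": {
  "moves": [-0.73,-0.57,0,0,0,0,-0.73,-0.57,0,0,0,0,-0.73,-0.57,0,0,0,0,-0.73,-0.57,0,0,0,0,-0.73,-0.57,0,0,0,0,-0.73,-0.57,0,0,0,0,0,0,0.4,0,0,0,0,0,0.6,0,0,0]
}}

```text
clock: 15.92
eef_pos: [0.4318, 0.1185, 0.0902]
orientation: [-180.0, -0.3, 0.2]
contact_force: [0.7, -1.0, 0.1]
width: 0.751
gripper_force: 0.0
```

Call:
{"fn": "drive_tool", "kwargs": {
  "moves": [0,0,0,0,0,0,0,0,0,0,0,0,0,0,0,0,0,0]
}}

```text
clock: 16.17
eef_pos: [0.432, 0.1166, 0.0893]
orientation: [-180.0, 0.0, -0.0]
contact_force: [-0.3, -0.1, -0.3]
width: 0.747
gripper_force: 0.0
```

```bash
python3 - <<'E'
from h import *
im,d,W=wrist('w6')
h=hubs(W,d,(.432,.116)); print('hub',h)
q=blob(W,d,(.432,.116),.07,.0025,.008); print(ring(q))
im,d=save('top','t2'); P=cloud('top',d)
for a,b in ((.044,.051),(.035,.041)):
    q=blob(P,d,(.606,-.02),.06,a,b); print('on spindle',None if q is None else ring(q))
go(h[0],h[1],.0202,0)
E
```

```text
hub [0.4321 0.1168 0.0404 0.0133]
[0.4321 0.1171 0.0764 0.0037]
on spindle [ 0.6072 -0.0202  0.0438  0.0478]
on spindle [ 0.6063 -0.0221  0.0902  0.0381]
at [0.4326 0.1166 0.0897] [-1.7997e+02 -8.0000e-02 -4.0000e-02] F [ 0.1  0.5 -0.2] w 0.75 t 16.27 | shift units [-0.015 -0.005  1.738] turn units [-0.01 -0.02 -0.01]
```

Call:
{"fn": "drive_tool", "kwargs": {
  "moves": [-0.01,0,0.6,0,0,0,0,0,0.6,0,0,0,0,0,0.4,0,0,0,0,0,0.13,0,0,0,0,0,0,0,0,0,0,0,0,0,0,0]
}}

```text
clock: 16.77
eef_pos: [0.4319, 0.1168, 0.0204]
orientation: [-180.0, -0.0, 0.0]
contact_force: [0.6, 0.0, -0.7]
width: 0.748
gripper_force: 0.0
```

Call:
{"fn": "drive_tool", "kwargs": {
  "moves": [0,0,0,0,0,0,0,0,0,0,0,0,0,0,0,0,0,0,0,0,0,0,0,0,0,0,0,0,0,0],
  "hand": -1
}}

```text
clock: 17.18
eef_pos: [0.4324, 0.1168, 0.0214]
orientation: [180.0, -0.2, 0.0]
contact_force: [-2.3, 0.0, 13.4]
width: 0.428
gripper_force: 58.5
```

Call:
{"fn": "drive_tool", "kwargs": {
  "moves": [0,0,-0.4,0,0,0,0,0,-0.8,0,0,0,0,0,-1,0,0,0,0,0,-0.8,0,0,0,0,0,0,0,0,0,0,0,0,0,0,0]
}}

```text
clock: 17.68
eef_pos: [0.4331, 0.1165, 0.1421]
orientation: [180.0, -0.3, -0.0]
contact_force: [0.7, 0.1, -1.4]
width: 0.427
gripper_force: 60.1
```

Call:
{"fn": "drive_tool", "kwargs": {
  "moves": [0.73,0.57,0,0,0,0,0.73,0.57,0,0,0,0,0.73,0.57,0,0,0,0,0.73,0.57,0,0,0,0,0.73,0.57,0,0,0,0,0.71,0.57,0,0,0,0,0,0,0,0,0,0,0,0,0,0,0,0]
}}

```text
clock: 18.35
eef_pos: [0.6058, -0.0227, 0.1377]
orientation: [180.0, 0.1, -0.2]
contact_force: [-0.3, 0.8, -1.1]
width: 0.421
gripper_force: 60.1
```

Call:
{"fn": "drive_tool", "kwargs": {
  "moves": [0,0,0,0,0,0,0,0,0,0,0,0,0,0,0,0,0,0]
}}

```text
clock: 18.6
eef_pos: [0.6045, -0.0188, 0.1394]
orientation: [-180.0, 0.1, 0.1]
contact_force: [-0.2, 0.1, -0.9]
width: 0.424
gripper_force: 60.1
```

```bash
python3 - <<'E'
from h import *
held(); go(.6066,-.0203,.135,0)
E
```

```text
held rel TCP [ 0.0003 -0.0013  0.0752 -0.0181]
base blob [ 6.094000e-01 -2.040000e-02  1.307388e+02  1.259551e+02  8.986530e+01
  1.977740e+01]
at [ 0.6048 -0.019   0.1397] [1.8e+02 3.0e-02 1.4e-01] F [-0.5  0.7 -0.4] w 0.419 t 18.65 | shift units [0.046 0.031 0.117] turn units [0.   0.01 0.03]
```

Call:
{"fn": "drive_tool", "kwargs": {
  "moves": [0.045,0.03,0.2,0,0,0,0,0,0.3,0,0,0,0,0,0.1,0,0,0,0,0,0,0,0,0,0,0,0,0,0,0]
}}

```text
clock: 19.07
eef_pos: [0.6069, -0.0213, 0.1148]
orientation: [-180.0, 0.1, 0.0]
contact_force: [-0.3, -0.4, 0.2]
width: 0.419
gripper_force: 60.1
```

Call:
{"fn": "drive_tool", "kwargs": {
  "moves": [0,0,0.3,0,0,0,0,0,0.35,0,0,0,0,0,0.3,0,0,0,0,0,0,0,0,0,0,0,0,0,0,0]
}}

```text
clock: 19.48
eef_pos: [0.6064, -0.0213, 0.0762]
orientation: [-180.0, 0.2, 0.0]
contact_force: [0.4, -0.4, -0.4]
width: 0.424
gripper_force: 60.4
```

Call:
{"fn": "drive_tool", "kwargs": {
  "moves": [0,-0.02,0.06,0,0,0,0,0,0.05,0,0,0,0,0,0.03,0,0,0,0,0,0,0,0,0,0,0,0,0,0,0]
}}

```text
clock: 19.9
eef_pos: [0.6076, -0.0207, 0.0723]
orientation: [180.0, -0.0, 0.0]
contact_force: [0.1, 0.2, -1.2]
width: 0.421
gripper_force: 60.4
```

Call:
{"fn": "drive_tool", "kwargs": {
  "moves": [0,0,0.03,0,0,0,0,0,0.02,0,0,0,0,0,0,0,0,0,0,0,0,0,0,0]
}}

```text
clock: 20.23
eef_pos: [0.6075, -0.0207, 0.0701]
orientation: [180.0, 0.0, 0.0]
contact_force: [0.4, -0.8, -0.7]
width: 0.423
gripper_force: 60.4
```

Call:
{"fn": "drive_tool", "kwargs": {
  "moves": [-0.01,0,0.03,0,0,0,0,0,0.02,0,0,0,0,0,0,0,0,0]
}}

```text
clock: 20.48
eef_pos: [0.6076, -0.0206, 0.0696]
orientation: [180.0, -0.1, 0.0]
contact_force: [-3.5, 0.4, 9.5]
width: 0.426
gripper_force: 61.7
```

Call:
{"fn": "drive_tool", "kwargs": {
  "moves": [0,0,0.02,0,0,0,0,0,0,0,0,0,0,0,0,0,0,0]
}}

```text
clock: 20.73
eef_pos: [0.6075, -0.0206, 0.0695]
orientation: [179.9, -0.1, 0.0]
contact_force: [-5.1, -1.1, 15.9]
width: 0.425
gripper_force: 62.4
```

Call:
{"fn": "drive_tool", "kwargs": {
  "moves": [0,0,0,0,0,0,0,0,0,0,0,0,0,0,0,0,0,0,0,0,-0.5,0,0,0,0,0,-0.6,0,0,0,0,0,-0.5,0,0,0,0,0,0,0,0,0],
  "hand": 0.6
}}

```text
clock: 21.32
eef_pos: [0.6098, -0.0201, 0.1352]
orientation: [-180.0, -0.4, 0.0]
contact_force: [0.3, 0.2, 1.0]
width: 0.801
gripper_force: 0.0
```

Call:
{"fn": "drive_tool", "kwargs": {
  "moves": [-0.75,0.435,0,0,0,0,-0.75,0.435,0,0,0,0,-0.75,0.435,0,0,0,0,-0.75,0.435,0,0,0,0,-0.75,0.435,0,0,0,0,-0.75,0.435,0,0,0,0,0,0,0.4,0,0,0,0,0,0.5,0,0,0]
}}

```text
clock: 21.98
eef_pos: [0.4258, -0.128, 0.0956]
orientation: [179.8, -0.1, -0.3]
contact_force: [1.0, -0.2, -0.0]
width: 0.803
gripper_force: 0.0
```

Call:
{"fn": "drive_tool", "kwargs": {
  "moves": [0,0,0,0,0,0,0,0,0,0,0,0,0,0,0,0,0,0]
}}

```text
clock: 22.23
eef_pos: [0.4276, -0.1245, 0.0956]
orientation: [-180.0, -0.0, 0.1]
contact_force: [-0.3, 0.9, 0.1]
width: 0.798
gripper_force: 0.0
```

```bash
python3 - <<'E'
from h import *
im,d,W=wrist('w7')
h=hubs(W,d,(.4265,-.125),.024,.036); print('collar',h)
im,d=save('top','t3'); P=cloud('top',d)
for a,b in ((.057,.065),(.049,.055)):
    q=blob(P,d,(.606,-.02),.06,a,b); print('on spindle',None if q is None else ring(q))
go(h[0],h[1],.021,0)
E
```

```text
collar [ 0.4274 -0.1247  0.0482  0.0295]
on spindle [ 0.6059 -0.0223  0.0402  0.0615]
on spindle [ 0.606  -0.0224  0.0756  0.0522]
at [ 0.4281 -0.1246  0.096 ] [ 1.8e+02 -8.0e-02  7.0e-02] F [-0.2  0.2  1.1] w 0.797 t 22.33 | shift units [-0.02   0.002  1.875] turn units [ 0.   -0.02  0.01]
```

Call:
{"fn": "drive_tool", "kwargs": {
  "moves": [-0.02,0,0.6,0,0,0,0,0,0.6,0,0,0,0,0,0.5,0,0,0,0,0,0.17,0,0,0,0,0,0,0,0,0,0,0,0,0,0,0]
}}

```text
clock: 22.83
eef_pos: [0.4269, -0.1247, 0.021]
orientation: [-180.0, -0.0, 0.1]
contact_force: [0.3, 0.1, 0.3]
width: 0.8
gripper_force: 0.0
```

Call:
{"fn": "drive_tool", "kwargs": {
  "moves": [0,0,0,0,0,0,0,0,0,0,0,0,0,0,0,0,0,0,0,0,0,0,0,0,0,0,0,0,0,0],
  "hand": -1
}}

```text
clock: 23.25
eef_pos: [0.4275, -0.1252, 0.0222]
orientation: [179.9, -0.1, -0.0]
contact_force: [-1.7, 2.3, 9.8]
width: 0.538
gripper_force: 60.2
```

Call:
{"fn": "drive_tool", "kwargs": {
  "moves": [0,0,-0.4,0,0,0,0,0,-0.8,0,0,0,0,0,-1,0,0,0,0,0,-0.8,0,0,0,0,0,0,0,0,0,0,0,0,0,0,0]
}}

```text
clock: 23.75
eef_pos: [0.428, -0.1262, 0.1431]
orientation: [179.8, -0.3, -0.0]
contact_force: [-0.9, -0.0, -0.9]
width: 0.536
gripper_force: 62.1
```

Call:
{"fn": "drive_tool", "kwargs": {
  "moves": [0.75,-0.435,0,0,0,0,0.75,-0.435,0,0,0,0,0.75,-0.435,0,0,0,0,0.75,-0.435,0,0,0,0,0.75,-0.435,0,0,0,0,0.72,-0.435,0,0,0,0,0,0,0,0,0,0,0,0,0,0,0,0]
}}

```text
clock: 24.42
eef_pos: [0.6052, -0.0183, 0.1391]
orientation: [-179.9, 0.1, 0.2]
contact_force: [0.1, -0.3, -0.2]
width: 0.538
gripper_force: 62.1
```

Call:
{"fn": "drive_tool", "kwargs": {
  "moves": [0,0,0,0,0,0,0,0,0,0,0,0,0,0,0,0,0,0]
}}

```text
clock: 24.67
eef_pos: [0.6038, -0.0221, 0.14]
orientation: [179.9, 0.1, -0.1]
contact_force: [0.2, 0.0, -0.8]
width: 0.536
gripper_force: 62.1
```

```bash
python3 - <<'E'
from h import *
im,d,W=wrist('w8'); p=np.array(env.get_state()['eef_pos'])
q=blob(W,d,p[:2],.03,p[2]-.005,p[2]+.02)
for a,b in ((.057,.065),(.049,.055)):
    t=blob(W,d,(.606,-.02),.06,a,b); print('stack',None if t is None else (len(t),ring(t)))
print(p,'held',ring(q)-np.r_[p[:2],0,p[2]])
go(.6066,-.0203,.09,0)
E
```

```text
stack (1195, array([ 0.6076, -0.0219,  0.0401,  0.0613]))
stack (5587, array([ 0.6082, -0.0219,  0.0758,  0.0516]))
[ 0.60413338 -0.02204459  0.14032846] held [3.86662464e-03 4.45897945e-05 5.78000000e-02 6.77153985e-03]
at [ 0.6041 -0.022   0.1403] [ 1.7995e+02  4.0000e-02 -8.0000e-02] F [-0.3  0.6  0.2] w 0.535 t 24.72 | shift units [ 0.063 -0.045  1.258] turn units [ 0.01  0.01 -0.02]
```

View pics/w8.png

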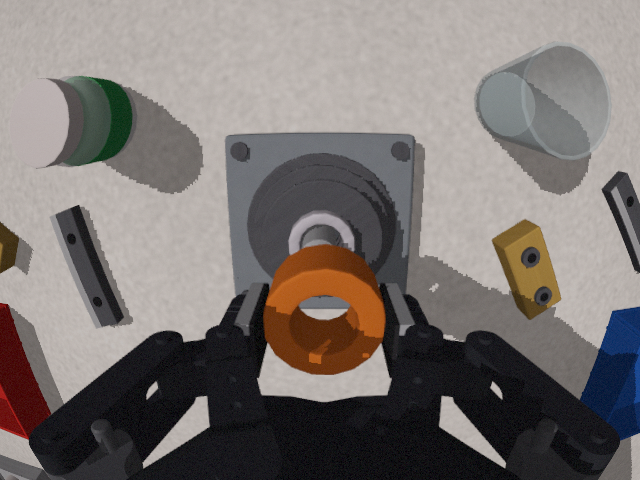

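Call:
{"fn": "drive_tool", "kwargs": {
  "moves": [0.065,-0.035,0.3,0,0,0,0,0,0.3,0,0,0,0,0,0,0,0,0,0,0,0,0,0,0,0,0,0,0,0,0]
}}

```text
clock: 25.13
eef_pos: [0.6074, -0.0192, 0.116]
orientation: [-180.0, 0.0, 0.0]
contact_force: [-0.5, 0.2, -0.4]
width: 0.533
gripper_force: 62.1
```

Call:
{"fn": "drive_tool", "kwargs": {
  "moves": [0,0,0.15,0,0,0,0,0,0.15,0,0,0,0,0,0.15,0,0,0,0,0,0.1,0,0,0,0,0,0,0,0,0,0,0,0,0,0,0]
}}

```text
clock: 25.63
eef_pos: [0.6073, -0.0191, 0.094]
orientation: [-180.0, 0.1, 0.0]
contact_force: [-0.1, 0.1, -0.7]
width: 0.532
gripper_force: 62.1
```

Call:
{"fn": "drive_tool", "kwargs": {
  "moves": [0,0.03,0.08,0,0,0,0,0,0.06,0,0,0,0,0,0.05,0,0,0,0,0,0,0,0,0,0,0,0,0,0,0]
}}

```text
clock: 26.05
eef_pos: [0.6076, -0.0205, 0.0868]
orientation: [-180.0, 0.0, 0.0]
contact_force: [0.5, 0.1, -1.1]
width: 0.532
gripper_force: 62.1
```

Call:
{"fn": "drive_tool", "kwargs": {
  "moves": [0,0,0.03,0,0,0,0,0,0.02,0,0,0,0,0,0,0,0,0,0,0,0,0,0,0]
}}

```text
clock: 26.38
eef_pos: [0.6077, -0.0204, 0.0849]
orientation: [-180.0, 0.0, 0.0]
contact_force: [-0.7, 0.3, -0.7]
width: 0.541
gripper_force: 62.1
```

Call:
{"fn": "drive_tool", "kwargs": {
  "moves": [-0.01,0,0.03,0,0,0,0,0,0.02,0,0,0,0,0,0,0,0,0]
}}

```text
clock: 26.63
eef_pos: [0.6078, -0.0204, 0.0842]
orientation: [180.0, -0.1, 0.0]
contact_force: [-2.2, -1.5, 8.2]
width: 0.534
gripper_force: 63.0
```

Call:
{"fn": "drive_tool", "kwargs": {
  "moves": [0,0,0.02,0,0,0,0,0,0,0,0,0,0,0,0,0,0,0]
}}

```text
clock: 26.88
eef_pos: [0.6079, -0.0204, 0.0842]
orientation: [179.9, -0.1, 0.0]
contact_force: [-5.0, -1.3, 13.3]
width: 0.537
gripper_force: 63.6
```

Call:
{"fn": "drive_tool", "kwargs": {
  "moves": [0,0,0,0,0,0,0,0,0,0,0,0,0,0,0,0,0,0,0,0,-0.4,0,0,0,0,0,-0.5,0,0,0,0,0,-0.5,0,0,0,0,0,0,0,0,0],
  "hand": 0.5
}}

```text
clock: 27.47
eef_pos: [0.6098, -0.0199, 0.1417]
orientation: [-180.0, -0.3, 0.0]
contact_force: [0.5, 0.1, -0.3]
width: 0.751
gripper_force: 0.0
```

Call:
{"fn": "drive_tool", "kwargs": {
  "moves": [-0.2,0.86,0,0,0,0,-0.2,0.86,0,0,0,0,-0.2,0.86,0,0,0,0,-0.2,0.86,0,0,0,0,-0.2,0.86,0,0,0,0]
}}

```text
clock: 27.88
eef_pos: [0.5664, -0.1939, 0.1374]
orientation: [-180.0, 0.0, 0.0]
contact_force: [0.3, 0.2, 0.3]
width: 0.749
gripper_force: 0.0
```

Call:
{"fn": "drive_tool", "kwargs": {
  "moves": [0,0,0,0,0,-0.88,0,0,0,0,0,-0.88,0,0,0,0,0,-0.88,0,0,0,0,0,-0.88,0,0,0,0,0,-0.88,0,0,0,0,0,-0.88,0,0,0,0,0,-0.86,0,0,0,0,0,0]
}}

```text
clock: 28.55
eef_pos: [0.5668, -0.1925, 0.1372]
orientation: [-179.9, 0.0, 30.8]
contact_force: [0.4, 0.7, 0.5]
width: 0.751
gripper_force: 0.0
```

```bash
python3 - <<'E'
from h import *
im,d,W=wrist('w9')
q=blob(W,d,(.5677,-.193),.06,.02,.034); h=rect(q); print('c2',h)
im,d=save('top','t4'); P=cloud('top',d)
q=blob(P,d,(.606,-.02),.05,.085,.096); print('collar on spindle',None if q is None else ring(q))
for nm,c,a,b in [('k1',(.605,-.32),.008,.02),('k2',(.565,.187),.008,.02),('c1',(.596,.317),.02,.034)]:
    q=blob(P,d,c,.07,a,b); print(nm,None if q is None else rect(q))
go(h[0],h[1],.019,h[4])
E
```

```text
c2 [ 0.5687 -0.1927 76.1022 36.4655 30.4479 25.7027]
collar on spindle [ 0.6062 -0.0226  0.0481  0.0915]
k1 None
k2 [  0.5653   0.1866 110.7809  28.6445  14.3671  14.221 ]
c1 [ 0.5958  0.3172 78.259  36.1508 58.317  26.4615]
at [ 0.567  -0.1924  0.1375] [-1.7995e+02  1.0000e-02  3.0560e+01] F [0.  0.1 0.2] w 0.748 t 28.65 | shift units [0.034 0.031 2.962] turn units [-0.01  0.    0.02]
```

Call:
{"fn": "drive_tool", "kwargs": {
  "moves": [0.03,0.03,0.8,0,0,0,0,0,0.8,0,0,0,0,0,0.8,0,0,0,0,0,0.4,0,0,0,0,0,0.15,0,0,0,0,0,0,0,0,0,0,0,0,0,0,0]
}}

```text
clock: 29.23
eef_pos: [0.5699, -0.1927, 0.0211]
orientation: [180.0, -0.1, 30.7]
contact_force: [0.1, -0.9, 0.5]
width: 0.751
gripper_force: 0.0
```

Call:
{"fn": "drive_tool", "kwargs": {
  "moves": [0,0,0,0,0,0,0,0,0,0,0,0,0,0,0,0,0,0,0,0,0,0,0,0,0,0,0,0,0,0],
  "hand": -1
}}

```text
clock: 29.65
eef_pos: [0.5702, -0.1926, 0.0222]
orientation: [179.9, -0.1, 30.7]
contact_force: [-1.0, 0.8, 6.4]
width: 0.41
gripper_force: 61.8
```

Call:
{"fn": "drive_tool", "kwargs": {
  "moves": [0,0,-0.4,0,0,0,0,0,-0.8,0,0,0,0,0,-0.9,0,0,0,0,0,-0.7,0,0,0,0,0,0,0,0,0,0,0,0,0,0,0]
}}

```text
clock: 30.15
eef_pos: [0.57, -0.1936, 0.1346]
orientation: [179.8, -0.1, 30.7]
contact_force: [-1.1, -0.3, -5.3]
width: 0.407
gripper_force: 61.5
```

Call:
{"fn": "drive_tool", "kwargs": {
  "moves": [0,0,0,0,0,0.88,0,0,0,0,0,0.88,0,0,0,0,0,0.88,0,0,0,0,0,0.88,0,0,0,0,0,0.88,0,0,0,0,0,0.88,0,0,0,0,0,0.82,0,0,0,0,0,0]
}}

```text
clock: 30.82
eef_pos: [0.567, -0.1927, 0.1302]
orientation: [-180.0, 0.2, 0.1]
contact_force: [-0.1, 0.6, -5.3]
width: 0.407
gripper_force: 61.4
```

Call:
{"fn": "drive_tool", "kwargs": {
  "moves": [-0.57,0.77,0,0,0,0,-0.57,0.77,0,0,0,0,-0.57,0.77,0,0,0,0,-0.57,0.77,0,0,0,0,-0.57,0.77,0,0,0,0,-0.57,0.77,0,0,0,0,0,0,0,0,0,0,0,0,0,0,0,0]
}}

```text
clock: 31.48
eef_pos: [0.4287, -0.3813, 0.1305]
orientation: [-180.0, 0.2, -0.1]
contact_force: [0.2, 2.1, -4.4]
width: 0.403
gripper_force: 61.7
```

Call:
{"fn": "drive_tool", "kwargs": {
  "moves": [0,0,0.6,0,0,0,0,0,0.7,0,0,0,0,0,0.4,0,0,0,0,0,0,0,0,0,0,0,0,0,0,0]
}}

```text
clock: 31.9
eef_pos: [0.4326, -0.376, 0.0629]
orientation: [-179.8, 0.1, 0.4]
contact_force: [-0.1, -0.4, -4.5]
width: 0.405
gripper_force: 61.6
```

Call:
{"fn": "drive_tool", "kwargs": {
  "moves": [0,0,0,0,0,0,0,0,0,0,0,0,0,0,0,0,0,0,0,0,-0.5,0,0,0,0,0,-0.8,0,0,0,0,0,-0.7,0,0,0],
  "hand": 0.15
}}

```text
clock: 32.4
eef_pos: [0.4333, -0.3782, 0.1463]
orientation: [180.0, -0.1, 0.2]
contact_force: [-0.0, 0.5, -0.1]
width: 0.572
gripper_force: 0.0
```

Call:
{"fn": "drive_tool", "kwargs": {
  "moves": [0.88,-0.31,0,0,0,0,0.88,-0.31,0,0,0,0,0.88,-0.31,0,0,0,0,0.88,-0.31,0,0,0,0,0.88,-0.31,0,0,0,0,0,0,0,0,0,-0.85,0,0,0,0,0,-0.85,0,0,0,0,0,-0.85],
  "hand": 0.3
}}

```text
clock: 33.07
eef_pos: [0.6104, -0.3146, 0.1457]
orientation: [179.9, -0.1, 13.3]
contact_force: [-0.6, -1.0, -0.6]
width: 0.648
gripper_force: 0.0
```

Call:
{"fn": "drive_tool", "kwargs": {
  "moves": [0,0,0,0,0,-0.85,0,0,0,0,0,-0.85,0,0,0,0,0,-0.85,0,0,0,0,0,-0.85,0,0,0,0,0,-0.85,0,0,0,0,0,-0.85,0,0,0,0,0,-0.85,0,0,0,0,0,0]
}}

```text
clock: 33.73
eef_pos: [0.6092, -0.3161, 0.1456]
orientation: [179.9, -0.0, 42.8]
contact_force: [-0.3, 0.8, 0.2]
width: 0.653
gripper_force: 0.0
```

```bash
python3 - <<'E'
from h import *
im,d,W=wrist('w10')
q=blob(W,d,(.606,-.319),.08,.007,.02); h=rect(q); print('k1',h)
im,d=save('top','t5'); P=cloud('top',d)
q=blob(P,d,(.43,-.402),.07,.015,.045); print('clamp in blue',None if q is None else rect(q))
go(h[0],h[1],.0165,h[4])
print(np.array(env.get_state()['q']).round(1))
E
```

```text
k1 [  0.607   -0.3194 110.263   28.3119  42.2279  13.8311]
clamp in blue [ 0.4328 -0.3802 75.4582 37.5868  0.3163 31.7623]
at [ 0.609  -0.3159  0.1452] [ 1.7991e+02 -3.0000e-02  4.2560e+01] F [ 1.1 -0.2  0.4] w 0.652 t 33.83 | shift units [-0.097  0.025  3.219] turn units [ 0.02 -0.01  0.07]
[ 54.3  43.9 -45.1  87.3  33.6  62.8 -45.8]
```

Call:
{"fn": "drive_tool", "kwargs": {
  "moves": [-0.095,0.025,0.8,0,0,0.07,0,0,0.8,0,0,0,0,0,0.8,0,0,0,0,0,0.6,0,0,0,0,0,0.18,0,0,0,0,0,0,0,0,0,0,0,0,0,0,0]
}}

```text
clock: 34.42
eef_pos: [0.6074, -0.3188, 0.018]
orientation: [179.9, -0.0, 42.3]
contact_force: [0.1, -0.2, 0.3]
width: 0.653
gripper_force: 0.0
```

Call:
{"fn": "drive_tool", "kwargs": {
  "moves": [0,0,0,0,0,0,0,0,0,0,0,0,0,0,0,0,0,0,0,0,0,0,0,0,0,0,0,0,0,0],
  "hand": -1
}}

```text
clock: 34.83
eef_pos: [0.6079, -0.3192, 0.0196]
orientation: [179.8, -0.1, 42.3]
contact_force: [-0.7, 1.8, 7.3]
width: 0.31
gripper_force: 60.8
```

Call:
{"fn": "drive_tool", "kwargs": {
  "moves": [0,0,-0.4,0,0,0,0,0,-0.8,0,0,0,0,0,-1,0,0,0,0,0,-0.9,0,0,0,0,0,0,0,0,0,0,0,0,0,0,0]
}}

```text
clock: 35.33
eef_pos: [0.6084, -0.3196, 0.1452]
orientation: [179.6, -0.1, 42.3]
contact_force: [-0.5, -0.6, -5.4]
width: 0.305
gripper_force: 59.9
```

Call:
{"fn": "drive_tool", "kwargs": {
  "moves": [0,0,0,0,0,0.85,0,0,0,0,0,0.85,0,0,0,0,0,0.85,0,0,0,0,0,0.85,0,0,0,0,0,0.85,0,0,0,0,0,0.85,0,0,0,0,0,0.85,0,0,0,0,0,0.85]
}}

```text
clock: 36.0
eef_pos: [0.6047, -0.3185, 0.1389]
orientation: [-179.9, 0.2, 8.1]
contact_force: [0.5, -0.6, -4.1]
width: 0.306
gripper_force: 59.9
```

Call:
{"fn": "drive_tool", "kwargs": {
  "moves": [0,0,0,0,0,0.85,0,0,0,0,0,0.8,0,0,0,0,0,0,0,0,0,0,0,0]
}}

```text
clock: 36.33
eef_pos: [0.6053, -0.3185, 0.1395]
orientation: [-180.0, 0.1, 0.2]
contact_force: [0.2, -0.4, -3.4]
width: 0.301
gripper_force: 59.9
```

```bash
python3 - <<'E'
from h import *
go(.435,.382,.14,0)
E
```

```text
at [ 0.6053 -0.3185  0.1395] [-1.7995e+02  1.5000e-01  2.4000e-01] F [ 0.2 -0.4 -3.4] w 0.301 t 36.33 | shift units [-4.186e+00 -1.753e+01  1.300e-02] turn units [-0.01  0.03  0.05]
```

Call:
{"fn": "drive_tool", "kwargs": {
  "moves": [-0.235,-0.97,0,0,0,0,-0.235,-0.97,0,0,0,0,-0.235,-0.97,0,0,0,0,-0.235,-0.97,0,0,0,0,-0.235,-0.97,0,0,0,0,-0.235,-0.97,0,0,0,0,-0.235,-0.97,0,0,0,0,-0.235,-0.97,0,0,0,0]
}}

```text
clock: 37.0
eef_pos: [0.5294, -0.0072, 0.1407]
orientation: [180.0, 0.0, 0.2]
contact_force: [0.9, 1.2, -3.8]
width: 0.31
gripper_force: 60.0
```

Call:
{"fn": "drive_tool", "kwargs": {
  "moves": [-0.235,-0.97,0,0,0,0,-0.235,-0.97,0,0,0,0,-0.235,-0.97,0,0,0,0,-0.235,-0.97,0,0,0,0,-0.235,-0.97,0,0,0,0,-0.235,-0.97,0,0,0,0,-0.235,-0.97,0,0,0,0,-0.235,-0.97,0,0,0,0]
}}

```text
clock: 37.67
eef_pos: [0.4538, 0.3027, 0.1403]
orientation: [180.0, 0.1, 0.2]
contact_force: [0.8, -0.1, -4.0]
width: 0.304
gripper_force: 60.0
```

Call:
{"fn": "drive_tool", "kwargs": {
  "moves": [-0.23,-0.97,0,0,0,0,-0.2,-0.97,0,0,0,0,0,0,0,0,0,0,0,0,0,0,0,0,0,0,0,0,0,0]
}}

```text
clock: 38.08
eef_pos: [0.4374, 0.3748, 0.1402]
orientation: [179.9, 0.1, 0.4]
contact_force: [1.1, -1.1, -3.2]
width: 0.303
gripper_force: 60.0
```

Call:
{"fn": "drive_tool", "kwargs": {
  "moves": [0,0,0.7,0,0,0,0,0,0.8,0,0,0,0,0,0.5,0,0,0,0,0,0,0,0,0,0,0,0,0,0,0]
}}

```text
clock: 38.5
eef_pos: [0.4391, 0.3711, 0.0596]
orientation: [179.8, 0.2, -0.1]
contact_force: [-0.5, 1.0, -3.3]
width: 0.302
gripper_force: 60.0
```

Call:
{"fn": "drive_tool", "kwargs": {
  "moves": [0,0,0,0,0,0,0,0,0,0,0,0,0,0,0,0,0,0,0,0,-0.5,0,0,0,0,0,-0.8,0,0,0,0,0,-0.7,0,0,0],
  "hand": -0.05
}}

```text
clock: 39.0
eef_pos: [0.439, 0.3744, 0.1429]
orientation: [-180.0, -0.0, 0.1]
contact_force: [0.2, 0.6, 0.2]
width: 0.474
gripper_force: 0.0
```

Call:
{"fn": "drive_tool", "kwargs": {
  "moves": [0.545,0.8,0,0,0,0,0.545,0.8,0,0,0,0,0.545,0.8,0,0,0,0,0.545,0.8,0,0,0,0,0.545,0.8,0,0,0,0,0.545,0.8,0,0,0,0,0,0,0,0,0,-0.72,0,0,0,0,0,-0.72],
  "hand": 0.3
}}

```text
clock: 39.67
eef_pos: [0.5729, 0.1783, 0.1423]
orientation: [179.9, -0.2, 7.1]
contact_force: [-1.0, 0.9, 0.1]
width: 0.648
gripper_force: 0.0
```

Call:
{"fn": "drive_tool", "kwargs": {
  "moves": [0,0,0,0,0,-0.72,0,0,0,0,0,-0.72,0,0,0,0,0,0,0,0,0,0,0,0]
}}

```text
clock: 40.0
eef_pos: [0.5706, 0.1825, 0.142]
orientation: [-180.0, -0.1, 14.4]
contact_force: [-1.0, 0.3, -0.3]
width: 0.651
gripper_force: 0.0
```

```bash
python3 - <<'E'
from h import *
im,d,W=wrist('w11')
q=blob(W,d,(.566,.187),.075,.007,.02); h=rect(q); print('k2',h)
im,d=save('top','t6'); P=cloud('top',d)
q=blob(P,d,(.435,.402),.069,.012,.04); print('knife in red',None if q is None else rect(q))
go(h[0],h[1],.018,h[4])
E
```

```text
k2 [  0.5668   0.1874 110.4406  28.4065  14.1491  13.8152]
knife in red [  0.4394   0.3719 107.5564  29.5345  -0.1797  19.1577]
at [0.5703 0.1825 0.1415] [ 1.7999e+02 -5.0000e-02  1.4410e+01] F [-0.7  0.3 -0.2] w 0.651 t 40.1 | shift units [-0.057 -0.14   3.088] turn units [ 0.   -0.01  0.05]
```

Call:
{"fn": "drive_tool", "kwargs": {
  "moves": [-0.055,-0.14,0.8,0,0,0.05,0,0,0.8,0,0,0,0,0,0.8,0,0,0,0,0,0.5,0,0,0,0,0,0.18,0,0,0,0,0,0,0,0,0,0,0,0,0,0,0]
}}

```text
clock: 40.68
eef_pos: [0.5668, 0.1877, 0.0182]
orientation: [180.0, -0.0, 14.2]
contact_force: [0.1, 0.9, -0.1]
width: 0.653
gripper_force: 0.0
```

Call:
{"fn": "drive_tool", "kwargs": {
  "moves": [0,0,0,0,0,0,0,0,0,0,0,0,0,0,0,0,0,0,0,0,0,0,0,0,0,0,0,0,0,0],
  "hand": -1
}}

```text
clock: 41.1
eef_pos: [0.5679, 0.1881, 0.0198]
orientation: [-180.0, -0.2, 14.2]
contact_force: [-0.7, 1.3, 5.8]
width: 0.304
gripper_force: 59.5
```

Call:
{"fn": "drive_tool", "kwargs": {
  "moves": [0,0,-0.4,0,0,0,0,0,-0.8,0,0,0,0,0,-1,0,0,0,0,0,-0.9,0,0,0,0,0,0,0,0,0.72,0,0,0,0,0,0.72,0,0,0,0,0,0.72,0,0,0,0,0,0.68]
}}

```text
clock: 41.77
eef_pos: [0.5663, 0.187, 0.1425]
orientation: [180.0, -0.0, -0.1]
contact_force: [-0.6, -0.8, -2.9]
width: 0.303
gripper_force: 60.2
```

Call:
{"fn": "drive_tool", "kwargs": {
  "moves": [-0.47,-0.87,0,0,0,0,-0.47,-0.87,0,0,0,0,-0.47,-0.87,0,0,0,0,-0.47,-0.87,0,0,0,0,-0.47,-0.87,0,0,0,0,-0.47,-0.87,0,0,0,0,-0.47,-0.87,0,0,0,0,0,0,0,0,0,0]
}}

```text
clock: 42.43
eef_pos: [0.4246, 0.4431, 0.143]
orientation: [-179.5, 0.2, 1.0]
contact_force: [-2.5, 4.0, -2.6]
width: 0.302
gripper_force: 60.3
```

Call:
{"fn": "drive_tool", "kwargs": {
  "moves": [0,0,0,0,0,0,0,0,0,0,0,0,0,0,0,0,0,0]
}}

```text
clock: 42.68
eef_pos: [0.4357, 0.429, 0.1416]
orientation: [179.9, -0.0, -0.1]
contact_force: [0.9, -0.4, -2.7]
width: 0.304
gripper_force: 60.3
```

Call:
{"fn": "drive_tool", "kwargs": {
  "moves": [0,0,0.7,0,0,0,0,0,0.8,0,0,0,0,0,0.5,0,0,0,0,0,0,0,0,0,0,0,0,0,0,0]
}}

```text
clock: 43.1
eef_pos: [0.4351, 0.4282, 0.0606]
orientation: [179.8, 0.1, -0.1]
contact_force: [0.6, 0.4, -3.3]
width: 0.303
gripper_force: 60.3
```

Call:
{"fn": "drive_tool", "kwargs": {
  "moves": [0,0,0,0,0,0,0,0,0,0,0,0,0,0,0,0,0,0,0,0,-0.5,0,0,0,0,0,-0.8,0,0,0,0,0,-0.7,0,0,0],
  "hand": -0.05
}}

```text
clock: 43.6
eef_pos: [0.4348, 0.4311, 0.1438]
orientation: [-180.0, -0.0, 0.1]
contact_force: [0.2, 0.3, 0.0]
width: 0.471
gripper_force: 0.0
```

Call:
{"fn": "drive_tool", "kwargs": {
  "moves": [0.8,0.56,0,0,0,0,0.8,0.56,0,0,0,0,0.8,0.56,0,0,0,0,0.8,0.56,0,0,0,0,0.8,0.56,0,0,0,0,0,0,0,0,0,-0.83,0,0,0,0,0,-0.83,0,0,0,0,0,-0.83],
  "hand": 0.5
}}

```text
clock: 44.27
eef_pos: [0.5964, 0.3181, 0.1432]
orientation: [-180.0, -0.1, 12.6]
contact_force: [0.6, 0.5, -0.5]
width: 0.75
gripper_force: 0.0
```

Call:
{"fn": "drive_tool", "kwargs": {
  "moves": [0,0,0,0,0,-0.83,0,0,0,0,0,-0.83,0,0,0,0,0,-0.83,0,0,0,0,0,-0.83,0,0,0,0,0,-0.83,0,0,0,0,0,-0.83,0,0,0,0,0,-0.83,0,0,0,0,0,-0.83]
}}

```text
clock: 44.93
eef_pos: [0.5956, 0.3192, 0.1434]
orientation: [179.9, -0.1, 45.9]
contact_force: [-0.8, -0.1, 0.7]
width: 0.751
gripper_force: 0.0
```

Call:
{"fn": "drive_tool", "kwargs": {
  "moves": [0,0,0,0,0,-0.83,0,0,0,0,0,-0.83,0,0,0,0,0,-0.83,0,0,0,0,0,0,0,0,0,0,0,0]
}}

```text
clock: 45.35
eef_pos: [0.5954, 0.3191, 0.1429]
orientation: [180.0, -0.1, 58.0]
contact_force: [-0.5, 0.1, -0.3]
width: 0.752
gripper_force: 0.0
```

```bash
python3 - <<'E'
from h import *
im,d,W=wrist('w12')
q=blob(W,d,(.5965,.317),.06,.018,.034); h=rect(q); print('c1',h)
im,d=save('top','t7'); P=cloud('top',d)
q=blob(P,d,(.435,.372),.04,.012,.04); print('knife in red',None if q is None else rect(q))
q=blob(P,d,(.435,.43),.04,.012,.04); print('knife in red',None if q is None else rect(q))
go(h[0],h[1],.0195,h[4])
E
```

```text
c1 [ 0.5978  0.3191 75.1668 36.6345 58.4346 25.7155]
knife in red None
knife in red [ 0.404   0.4255  7.8815  5.7338 11.9107 20.0966]
at [0.5951 0.319  0.1423] [ 1.7997e+02 -3.0000e-02  5.8030e+01] F [ 0.1  0.2 -0.7] w 0.751 t 45.45 | shift units [0.037 0.054 3.071] turn units [ 0.01 -0.01 -0.08]
```

Call:
{"fn": "drive_tool", "kwargs": {
  "moves": [0.037,0.054,0.8,0,0,-0.08,0,0,0.8,0,0,0,0,0,0.8,0,0,0,0,0,0.5,0,0,0,0,0,0.15,0,0,0,0,0,0,0,0,0,0,0,0,0,0,0]
}}

```text
clock: 46.03
eef_pos: [0.5978, 0.3196, 0.0204]
orientation: [180.0, -0.0, 58.5]
contact_force: [1.0, 0.0, 0.6]
width: 0.751
gripper_force: 0.0
```

Call:
{"fn": "drive_tool", "kwargs": {
  "moves": [0,0,0,0,0,0,0,0,0,0,0,0,0,0,0,0,0,0,0,0,0,0,0,0,0,0,0,0,0,0],
  "hand": -1
}}

```text
clock: 46.45
eef_pos: [0.5985, 0.3201, 0.0219]
orientation: [179.9, -0.2, 58.5]
contact_force: [-0.2, -0.1, 6.4]
width: 0.405
gripper_force: 61.9
```

Call:
{"fn": "drive_tool", "kwargs": {
  "moves": [0,0,-0.4,0,0,0,0,0,-0.8,0,0,0,0,0,-1,0,0,0,0,0,-0.9,0,0,0,0,0,0,0,0,0.85,0,0,0,0,0,0.85,0,0,0,0,0,0.85,0,0,0,0,0,0.85]
}}

```text
clock: 47.12
eef_pos: [0.5969, 0.3185, 0.1445]
orientation: [180.0, 0.0, 41.3]
contact_force: [0.2, 0.4, -4.2]
width: 0.4
gripper_force: 61.0
```

Call:
{"fn": "drive_tool", "kwargs": {
  "moves": [0,0,0,0,0,0.85,0,0,0,0,0,0.85,0,0,0,0,0,0.85,0,0,0,0,0,0.85,0,0,0,0,0,0.85,0,0,0,0,0,0.85,0,0,0,0,0,0.85,0,0,0,0,0,0.85]
}}

```text
clock: 47.78
eef_pos: [0.5966, 0.3187, 0.144]
orientation: [180.0, 0.1, 7.3]
contact_force: [0.6, 0.7, -4.8]
width: 0.405
gripper_force: 61.0
```

Call:
{"fn": "drive_tool", "kwargs": {
  "moves": [0,0,0,0,0,0.85,0,0,0,0,0,0.65,0,0,0,0,0,0,0,0,0,0,0,0]
}}

```text
clock: 48.12
eef_pos: [0.5968, 0.3189, 0.1439]
orientation: [180.0, 0.0, 0.2]
contact_force: [0.3, 0.0, -3.0]
width: 0.408
gripper_force: 61.0
```

```bash
python3 - <<'E'
from h import *
go(.431,-.43,.14,0)
E
```

```text
at [0.5968 0.3189 0.1439] [1.7998e+02 4.0000e-02 1.7000e-01] F [ 0.3  0.  -3. ] w 0.408 t 48.12 | shift units [-4.2   18.711  0.109] turn units [0.   0.01 0.03]
```

Call:
{"fn": "drive_tool", "kwargs": {
  "moves": [-0.21,0.935,0,0,0,0,-0.21,0.935,0,0,0,0,-0.21,0.935,0,0,0,0,-0.21,0.935,0,0,0,0,-0.21,0.935,0,0,0,0,-0.21,0.935,0,0,0,0,-0.21,0.935,0,0,0,0,-0.21,0.935,0,0,0,0]
}}

```text
clock: 48.78
eef_pos: [0.5296, 0.0181, 0.1442]
orientation: [180.0, -0.0, 0.2]
contact_force: [0.4, -0.2, -4.8]
width: 0.405
gripper_force: 61.4
```

Call:
{"fn": "drive_tool", "kwargs": {
  "moves": [-0.21,0.935,0,0,0,0,-0.21,0.935,0,0,0,0,-0.21,0.935,0,0,0,0,-0.21,0.935,0,0,0,0,-0.21,0.935,0,0,0,0,-0.21,0.935,0,0,0,0,-0.21,0.935,0,0,0,0,-0.21,0.935,0,0,0,0]
}}

```text
clock: 49.45
eef_pos: [0.4628, -0.2811, 0.1444]
orientation: [180.0, -0.0, 0.2]
contact_force: [1.3, 0.8, -3.7]
width: 0.408
gripper_force: 61.4
```

Call:
{"fn": "drive_tool", "kwargs": {
  "moves": [-0.21,0.935,0,0,0,0,-0.21,0.935,0,0,0,0,-0.21,0.935,0,0,0,0,-0.21,0.935,0,0,0,0,0,0,0,0,0,0,0,0,0,0,0,0,0,0,0,0,0,0,0,0,0,0,0,0]
}}

```text
clock: 50.12
eef_pos: [0.4307, -0.4273, 0.1437]
orientation: [-179.9, 0.0, 0.2]
contact_force: [1.3, 0.6, -4.4]
width: 0.405
gripper_force: 61.7
```

```bash
python3 - <<'E'
from h import *
im,d=save('top','t8'); P=cloud('top',d)
for c in ((.435,.372),(.435,.43)):
    q=blob(P,d,c,.03,.012,.04); print('knife in red',None if q is None else rect(q))
q=blob(P,d,(.606,-.02),.05,.085,.096); print('collar',None if q is None else ring(q))
go(.431,-.43,.06,0)
E
```

```text
knife in red [ 0.4349  0.3718 58.0836 28.8332 -0.6383 18.7651]
knife in red [ 0.4333  0.4139 58.1335 26.8134 -3.5958 18.9603]
collar [ 0.6064 -0.0224  0.0483  0.0921]
at [ 0.4309 -0.4272  0.1438] [-1.7994e+02  1.0000e-02  2.4000e-01] F [-0.6  0.2 -4.2] w 0.403 t 50.17 | shift units [2.000e-03 7.300e-02 2.094e+00] turn units [-0.01  0.    0.05]
```

Call:
{"fn": "drive_tool", "kwargs": {
  "moves": [0,0.07,0.7,0,0,0,0,0,0.8,0,0,0,0,0,0.5,0,0,0,0,0,0,0,0,0,0,0,0,0,0,0]
}}

```text
clock: 50.58
eef_pos: [0.4299, -0.4299, 0.0629]
orientation: [-179.9, 0.1, 0.2]
contact_force: [-1.0, 0.2, -4.3]
width: 0.403
gripper_force: 61.7
```

Call:
{"fn": "drive_tool", "kwargs": {
  "moves": [0,0,0,0,0,0,0,0,0,0,0,0,0,0,0,0,0,0,0,0,-0.5,0,0,0,0,0,-0.8,0,0,0,0,0,-0.9,0,0,0,0,0,-0.5,0,0,0],
  "hand": 0.1
}}

```text
clock: 51.17
eef_pos: [0.4319, -0.4338, 0.1775]
orientation: [179.7, -0.3, 0.1]
contact_force: [0.8, -1.6, 0.6]
width: 0.554
gripper_force: 0.0
```

Call:
{"fn": "drive_tool", "kwargs": {
  "moves": [0,0.9,0,0,0,0,0,0.9,0,0,0,0,0,0.9,0,0,0,0,0,0.9,0,0,0,0,0,0.9,0,0,0,0,0,0,0,0,0,0,0,0,0,0,0,0]
}}

```text
clock: 51.75
eef_pos: [0.4284, -0.6151, 0.1726]
orientation: [179.8, 0.0, -0.2]
contact_force: [1.0, 0.2, 0.2]
width: 0.548
gripper_force: 0.0
```

```bash
python3 - <<'E'
from h import *
go(.431,-.6,.17,0)
im,d=save('top','t9'); P=cloud('top',d)
cv2.imwrite('pics/t9c.png',cv2.resize(im[130:350,60:560,::-1],None,fx=1.6,fy=1.6,interpolation=3))
for c in ((.431,-.377),(.431,-.43)):
    q=blob(P,d,c,.03,.012,.05); print('clamp in blue',None if q is None else rect(q))
q=blob(P,d,(.606,-.02),.05,.085,.096); print('collar',None if q is None else ring(q))
for n,(a,b) in dict(f104=(.0215,.027),f90=(.0355,.041),f76=(.0495,.055)).items(): q=blob(P,d,(.606,-.02),.06,a,b); print(n,ring(q))
E
```

```text
at [ 0.4284 -0.6151  0.1726] [ 1.7983e+02  1.0000e-02 -1.8000e-01] F [1.  0.2 0.2] w 0.548 t 51.75 | shift units [ 0.063 -0.378  0.065] turn units [ 0.03  0.   -0.04]
clamp in blue [ 0.4311 -0.3801 59.6526 38.1442  1.079  31.5155]
clamp in blue [ 0.4309 -0.4336 57.5889 38.1514 -0.119  31.8256]
collar [ 0.6064 -0.0226  0.0482  0.0918]
f104 [ 0.6061 -0.0226  0.1165  0.0237]
f90 [ 0.6058 -0.0222  0.0898  0.0383]
f76 [ 0.6059 -0.0225  0.0755  0.0522]
```

View pics/t9c.png

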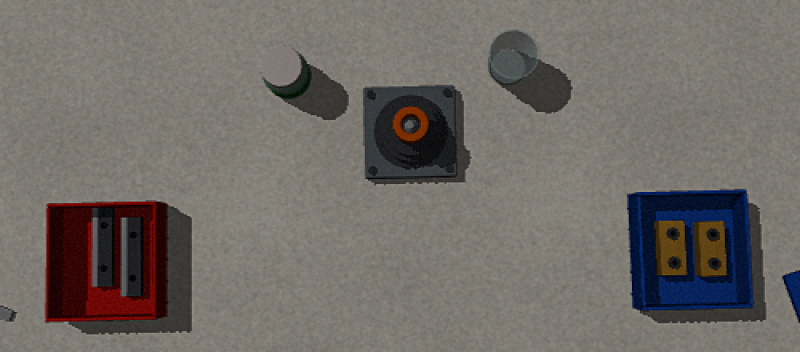

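The picture shows the full stack on the spindle with the orange collar on top at (410,124). Both knives lie in the red bin at (102,247) and (131,257), and both clamps in the blue bin at (671,248) and (712,249). The jar and beaker have not moved, so I am handing in.

```bash
python3 -c "
from rig import env
print(env.hand_in())"
```

```text
the job is handed in; nothing more can be done
None
```

The job is handed in at about 52 s of the 210 s: the three spacers present (104, 90 and 76 mm; the 62 mm was missing) and the collar rest in order on the spindle, both knives are in the red bin, both clamp blocks are in the blue bin, and the jar and beaker are untouched; no verdict was shown.

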